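Load two jars and hold the double mouth gauge over them

ROBOT

A 7-joint arm with a two-finger parallel gripper is mounted at the origin on the work surface. World frame = base frame: x ahead of the robot, y to its left, z up, the work surface at z = 0. Lengths are in m, angles in rad, forces in N, time in s.
With the tool pointing down it reaches from about 0.4 to 0.85 m from the base axis. Payload 4.5 kg.
Tool frame: the origin (TCP) lies on the centre line of the jaws, within the pads' length; the fingertips stand 14 mm ahead of it and the grasp point (between the pads) lies 5 mm behind it (r.tcp_to_tips is the z of the fingertips in the tool frame, in m); z points along the fingers, y is the direction in which the jaws open and shut (so a half turn about z gives the same grasp; the last joint's range is limited). The gripper opens to 88 mm and grips with 3 to 60 N. Pads are 18 mm wide; open, the fingers measure 123 mm over their backs; the gripper's body (75 mm by 187 mm) begins 45 mm behind the grasp point.
Start: joints at [1.383, 0.689, -0.195, 1.565, 0.157, 0.902, -0.215], TCP at [0.138, -0.61, 0.253] pointing down, gripper open.
Joint ranges: [-3.01, 3.01], [-0.46, 2.08], [-1.47, 1.51], [0.13, 2.56], [-1, 4.14], [0.04, 2.09], [-2.66, 2.66]. Speed limits (rad/s): [2.57, 2.57, 3.14, 3.14, 3.14, 3.14, 3.14].

INTERFACE

Orientations are given as a unit quaternion [x, y, z, w].
In Python, from plant import r, viewer gives the robot as it stands.
- The arm moves only by the shell command python3 -m inch 'ROWS' [FORCE]. ROWS is JSON, a list of rows, each a list of 3 entries, a list of its own where there are three numbers: the closure, from 0 (fully open) to 1 (shut), then the shift along the tool's x, y, z in cm, then the turn about the tool's z in degrees. In form: [[fingers, [x, y, z], yaw], ...]. A call has 1 to 20 rows; each row is the pose to reach, as a shift and turn from the pose commanded when the call began, along the tool's axes at that moment; what a row does not reach only later rows make up. A row lasts 1/10 s, in which the tool goes at most 50 mm and 8.59 degrees, less where a joint would pass 70% of its speed; a pose out of reach is approached as far as the arm can. A call with a gripper value outside its range is refused whole. The fingers move at their own pace and stop on an object; FORCE is the grip in N (left out, the last holds). Time passes only in rows, so rows that repeat a pose let the fingers close. It gives the time, the measured TCP pose, the force and the opening at its end, in the units of the state.
- r.get_state(): the state, without advancing time (a new reading comes with each control period).
- viewer.snapshot(name): name is "scene" or "side" or "wrist"; returns the picture (400x640x3 uint8, red, green, blue); there is no depth.
- viewer.camera_params(name): a dict with "intrinsics" (3x3 intrinsics, pixels), "k1" (the pictures are not rectified: a ray, as slopes to the right and down, at radius r is drawn at 1 + k1 r^2 times it, then the intrinsics apply), "world_to_cam" (4x4, takes a point from world to camera coordinates). Camera axes: x right, y up, looking along -z (the intrinsics and any distortion apply to the point x, -y, -z); pixel columns grow to the right and rows downward; lengths in m; the calibration is good to about 2 mm. A picture is of the moment at which its call begins: read the wrist's pose just before it. camera_params takes no time and is no camera call; for the wrist camera it gives the pose at the moment of the call.
- r.finish_job(): hands the job in, once; it reports no verdict.
Trained networks look in the newest picture that a camera, given by its name, has taken for a name from the list of things; names that differ only in an ending like _2 or _b are one class to them, and where a whole thing is asked for, a point or a joint stands for the part that bears it (a point fixed in the world has none). Each returns a list of dicts, best first, with "p" (0 to 1); they miss things now and then, are a little off and sometimes report something else, mostly with a low value. They report only what shows in the picture. A call takes as long as a camera call. They do not tell look-alikes from the thing itself.
- viewer.outline_of(camera, name): "pixels" (400x640 bool, what is visible of it) and "bbox" ([left, top, width, height] in pixels, round what is visible of it).
The state is a dict: "clock": time; "q": joint angles; "qd": joint speeds; "joint_torque": joint torques, N m; "tool_pos": TCP position; "eef_rot": TCP orientation; "contact_force": force on the tool from outside, world axes, zero at the start; "moment": the same for the moment, N m; "opening": opening from 0.0 (shut) to 1.0 (fully open).
Only numpy, scipy, OpenCV 4.12 (cv2) and the standard library are available. Lean on these libraries where they do the work, as an engineer would, in place of code of your own. Each camera call takes 0.05 s, during which the arm holds its last target.

TASK

Stand the two open jars upright in the two empty cells of the crate, one in each, setting them down rather than dropping them. Then lift the double gauge by its grip block, carry it over everything and finish still holding it, upright and motionless, with its two plugs centred over the two open mouths and about 15 mm above them, ready to be lowered. The gauge must never touch the glass, nor any jar fall over, and everything else stays where it is.

Things in the scene. Friction and masses are not known exactly. Their poses are not given: they have to be found in the camera images.
- jar_a: Open empty amber glass jar standing upright on the bench, 105 mm high, about 160 g: round body 54 mm across up to 58 mm height, sloping shoulder from 58 to 68 mm, straight neck 36 mm across from 68 to 105 mm, open mouth 30 mm wide on top. Origin: centre of its underside, z axis up along its axis.
- jar_b: Open empty amber glass jar standing upright on the bench, 105 mm high, about 160 g: round body 54 mm across up to 58 mm height, sloping shoulder from 58 to 68 mm, straight neck 36 mm across from 68 to 105 mm, open mouth 30 mm wide on top. Origin: centre of its underside, z axis up along its axis. Same as jar_a.
- jar_a_mouth (a point): Centre of jar_a's mouth, at its rim, on its axis, 105 mm above its underside.
- jar_b_mouth (a point): Centre of jar_b's mouth, at its rim, 105 mm above its underside.
- crate: Grey open divided crate fixed to the bench, 140 x 140 mm, 54 mm high, walls and floor 4 mm, 2 x 2 cells of 64 mm, centres 68 mm apart. Origin: centre of its underside, axes along its walls; any yaw. The cells on its own -x side are empty (cell_a at +y, cell_b at -y), those on its +x side hold the capped jars.
- cell_a (a point): Centre of the inner floor of one of the two EMPTY cells of the crate, 4 mm above the bench. The two empty cells lie side by side, centres 68 mm apart; each is a 64 mm square and its walls rise 50 mm above this point.
- cell_b (a point): Centre of the inner floor of one of the two EMPTY cells of the crate, 4 mm above the bench. The two empty cells lie side by side, centres 68 mm apart; each is a 64 mm square and its walls rise 50 mm above this point.
- capped_a: Already checked jar with a white screw cap, standing in a cell of the crate: same body as the open jars, 108 mm high with the cap (40 mm across). Leave it in its cell. Origin: centre of its underside.
- capped_b: Already checked jar with a white screw cap, standing in a cell of the crate: same body as the open jars, 108 mm high with the cap (40 mm across). Leave it in its cell. Origin: centre of its underside.
- gauge: Double mouth gauge, 280 g, standing on its two plugs like a bridge. Aluminium bar 98 mm (own y) x 26 x 12 mm, at 45 to 57 mm height; on it, in the middle, an upright black grip block 18 mm thick (own x), 34 mm wide (own y), up to 102 mm height. Two steel plugs below the bar: 24 mm across, 45 mm long, 68 mm apart. Origin: midway between the plugs' lower ends, z up; mass centre above it.
- tip_a (a point): Centre of the flat lower end of one of the gauge's two plugs, which narrow to 16 mm there (see gauge). At own y = +34 mm.
- tip_b (a point): Centre of the flat lower end of one of the gauge's two plugs, which narrow to 16 mm there (see gauge). At own y = -34 mm.
- fence: Low metal fence fixed to the bench between the jars' side and the crate, running about along x (own x axis): 260 mm long, 12 mm thick, 90 mm high. Origin: middle of its underside.
- neck_ring: Bystander, leave it where it is: plain steel ring, 36 mm across, 18 mm high, lying flat on the bench among the jars.
- brush: Bystander, leave it where it is: hand brush lying on the bench.
- wrench: Bystander, leave it where it is: steel wrench lying on the bench.
- tin: Bystander, leave it where it is: closed bare metal tin, 68 mm across, 75 mm high.
- oil_bottle: Bystander, leave it where it is: white plastic bottle, 52 mm across, 140 mm high.
- mould_half: Bystander, leave it where it is: dark round iron mould piece, 90 mm across, 56 mm high, standing on the bench.
- screwdriver: Bystander, leave it where it is: screwdriver lying on the bench.
Mind the look-alikes: they are no part of the job. What is shaped like the jar_a but pink is not meant.

How it is judged:
On the way:
1. both open jars stand upright in the two empty cells, one in each, let go ((((horizontal distance between jar_a and cell_a below 0.012 m and z of jar_a in the frame of cell_a between -0.005 and 0.006 m and angle between jar_a's own z axis and vertical below 0.1 rad and linear speed of jar_a below 0.03 m/s and contact force between jar_a and the fingers below 0.1 N) and (horizontal distance between jar_b and cell_b below 0.012 m and z of jar_b in the frame of cell_b between -0.005 and 0.006 m and angle between jar_b's own z axis and vertical below 0.1 rad and linear speed of jar_b below 0.03 m/s and contact force between jar_b and the fingers below 0.1 N)) or ((horizontal distance between jar_a and cell_b below 0.012 m and z of jar_a in the frame of cell_b between -0.005 and 0.006 m and angle between jar_a's own z axis and vertical below 0.1 rad and linear speed of jar_a below 0.03 m/s and contact force between jar_a and the fingers below 0.1 N) and (horizontal distance between jar_b and cell_a below 0.012 m and z of jar_b in the frame of cell_a between -0.005 and 0.006 m and angle between jar_b's own z axis and vertical below 0.1 rad and linear speed of jar_b below 0.03 m/s and contact force between jar_b and the fingers below 0.1 N)))), for 0.2 s.
At the end, for the whole second after the job is handed in: Open jars upright (0.1 rad), released, at rest, one on the floor of each empty cell; gauge held still in the fingers, upright (0.1 rad), each plug end within 8 mm sideways of a different open mouth's centre and 4 to 30 mm above its rim, touching no jar, crate or fence; capped jars upright ((((horizontal distance between jar_a and cell_a below 0.012 m and z of jar_a in the frame of cell_a between -0.005 and 0.006 m and angle between jar_a's own z axis and vertical below 0.1 rad and linear speed of jar_a below 0.03 m/s and contact force between jar_a and the fingers below 0.1 N) and (horizontal distance between jar_b and cell_b below 0.012 m and z of jar_b in the frame of cell_b between -0.005 and 0.006 m and angle between jar_b's own z axis and vertical below 0.1 rad and linear speed of jar_b below 0.03 m/s and contact force between jar_b and the fingers below 0.1 N)) or ((horizontal distance between jar_a and cell_b below 0.012 m and z of jar_a in the frame of cell_b between -0.005 and 0.006 m and angle between jar_a's own z axis and vertical below 0.1 rad and linear speed of jar_a below 0.03 m/s and contact force between jar_a and the fingers below 0.1 N) and (horizontal distance between jar_b and cell_a below 0.012 m and z of jar_b in the frame of cell_a between -0.005 and 0.006 m and angle between jar_b's own z axis and vertical below 0.1 rad and linear speed of jar_b below 0.03 m/s and contact force between jar_b and the fingers below 0.1 N))) and (((horizontal distance between tip_a and jar_a_mouth below 0.008 m and z of tip_a in the frame of jar_a_mouth between 0.004 and 0.03 m) and (horizontal distance between tip_b and jar_b_mouth below 0.008 m and z of tip_b in the frame of jar_b_mouth between 0.004 and 0.03 m)) or ((horizontal distance between tip_a and jar_b_mouth below 0.008 m and z of tip_a in the frame of jar_b_mouth between 0.004 and 0.03 m) and (horizontal distance between tip_b and jar_a_mouth below 0.008 m and z of tip_b in the frame of jar_a_mouth between 0.004 and 0.03 m))) and angle between each of gauge, capped_a, capped_b's own z axis and vertical below 0.1 rad and linear speed of gauge below 0.03 m/s and angular speed of gauge below 0.2 rad/s and contact force between gauge and the fingers above 0.5 N and contact force between gauge and jar_a below 0.1 N and contact force between gauge and jar_b below 0.1 N and contact force between gauge and capped_a below 0.1 N and contact force between gauge and capped_b below 0.1 N and contact force between gauge and crate below 0.1 N and contact force between gauge and fence below 0.1 N); the arm keeps its last pose, push and grip.
It fails at once if the gauge touches a jar (contact force between gauge and jar_a above 0.5 N or contact force between gauge and jar_b above 0.5 N or contact force between gauge and capped_a above 0.5 N or contact force between gauge and capped_b above 0.5 N).
It fails at once if a jar falls over (angle between any of jar_a, jar_b, capped_a, capped_b's own z axis and vertical above 0.6 rad).
It fails at once if an open jar is dropped or knocked away (moves faster than 0.6 m/s outside the fingers) ((linear speed of jar_a above 0.6 m/s and contact force between jar_a and the fingers below 0.01 N) or (linear speed of jar_b above 0.6 m/s and contact force between jar_b and the fingers below 0.01 N)).
It fails at once if a capped jar is taken out of its cell or a bystander is moved by more than 30 mm (distance of any of capped_a, capped_b, neck_ring, brush, wrench, tin, oil_bottle, mould_half, screwdriver from where it was at the start of the episode above 0.03 m).
It also fails if it takes over 72 s, if anything falls off the work surface, if the arm or the gripper's body presses on something with over 40 N, if the wrist force passes 120 N, or if a joint passes its speed limit or range.

## Working session

There is one attempt and no reset: what is moved stays moved. The work goes in short steps, Python scripts to look and compute and a shell command to move; the robot and the scene stay as the last step left them, time stands still between calls to the robot, and variables do not carry over. Pictures are saved under pics/ and viewed, and the job is handed in when it is done.

```bash
ls; mkdir -p pics; python3 - <<'E'
from plant import r, viewer
import cv2,numpy as np
s=r.get_state(); print({k:np.round(v,3).tolist() for k,v in s.items()})
for n in ["scene","side","wrist"]:
    im=viewer.snapshot(n); cv2.imwrite(f"pics/{n}0.png",im[:,:,::-1])
    p=viewer.camera_params(n); print(n,np.round(p["intrinsics"],1).tolist(),p["k1"],np.round(p["world_to_cam"],3).tolist())
E
```

```text
pics
{'clock': 0.0, 'q': [1.383, 0.69, -0.194, 1.566, 0.157, 0.902, -0.215], 'qd': [-0.0, -0.003, 0.001, 0.002, 0.001, -0.001, -0.001], 'joint_torque': [-0.0, -52.757, -1.267, -15.343, -0.053, 0.006, 0.0], 'tool_pos': [0.137, -0.609, 0.252], 'eef_rot': [0.994, 0.111, -0.0, -0.001], 'contact_force': [-0.129, -0.14, 1.041], 'moment': [-0.022, -0.009, -0.063], 'opening': 1.003}
scene [[517.4, 0.0, 314.8], [0.0, 517.4, 197.9], [0.0, 0.0, 1.0]] 0.02342533731178935 [[-0.747, 0.665, 0.01, 0.398], [-0.43, -0.494, 0.755, 0.15], [0.507, 0.56, 0.655, -1.766], [0.0, 0.0, 0.0, 1.0]]
side [[512.7, 0.0, 323.1], [0.0, 512.7, 199.1], [0.0, 0.0, 1.0]] -0.03649546674808118 [[0.918, -0.396, 0.021, -0.517], [0.255, 0.629, 0.734, -0.192], [-0.304, -0.668, 0.679, -1.086], [0.0, 0.0, 0.0, 1.0]]
wrist [[302.4, 0.0, 316.7], [0.0, 302.4, 196.4], [0.0, 0.0, 1.0]] -0.0398876860546127 [[0.22, -0.976, -0.0, -0.625], [0.937, 0.211, -0.278, 0.039], [0.271, 0.061, 0.961, -0.389], [0.0, 0.0, 0.0, 1.0]]
```

View pics/scene0.png

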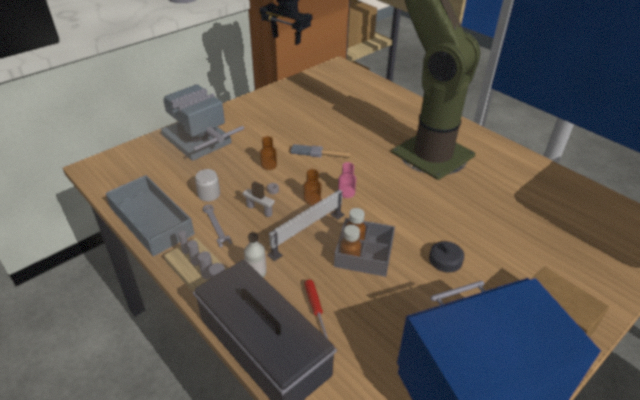

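View pics/side0.png

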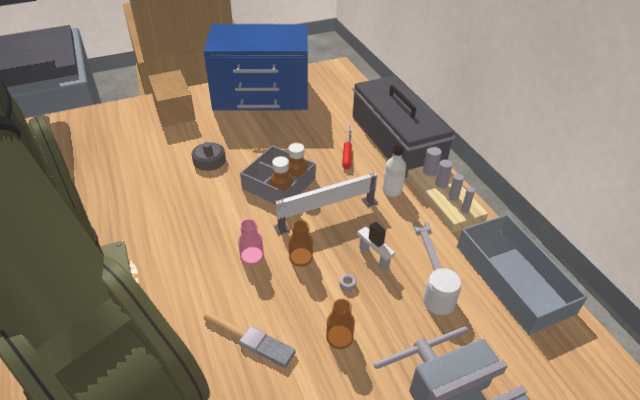

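View pics/wrist0.png

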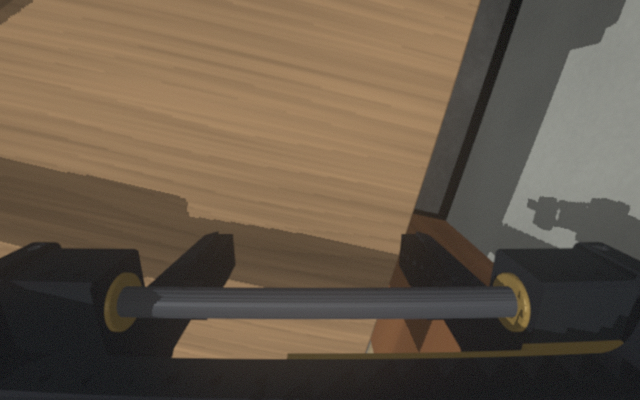

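```bash
cat > h.py <<'E'
from plant import r, viewer
import cv2,numpy as np
def proj(P,c):
    P=np.atleast_2d(P); W=np.array(c["world_to_cam"]);q=P@W[:3,:3].T+W[:3,3]
    x=q[:,0]/-q[:,2]; y=-q[:,1]/-q[:,2]; f=1+c["k1"]*(x*x+y*y)
    K=np.array(c["intrinsics"]); return np.c_[K[0,0]*x*f+K[0,2],K[1,1]*y*f+K[1,2]]
def ray(uv,c):
    K=np.array(c["intrinsics"]); xd=(uv[0]-K[0,2])/K[0,0]; yd=(uv[1]-K[1,2])/K[1,1]
    x,y=xd,yd
    for _ in range(20):
        f=1+c["k1"]*(x*x+y*y); x,y=xd/f,yd/f
    W=np.array(c["world_to_cam"]); R=W[:3,:3]; o=-R.T@W[:3,3]
    return o,R.T@np.array([x,-y,-1])
def atz(uv,c,z):
    o,d=ray(uv,c); return o+d*(z-o[2])/d[2]
E
python3 - <<'E'
from h import *
import pickle
D={}
for n in ["scene","side"]:
    im=viewer.snapshot(n); c=viewer.camera_params(n); D[n]=dict(im=im,c=c)
    ov=im[:,:,::-1].copy()
    for t in ["jar_a","crate","gauge","capped_a","fence","neck_ring","brush","wrench","tin","oil_bottle","mould_half","screwdriver"]:
        o=viewer.outline_of(n,t); D[n][t]=o
        for k in o:
            b=k["bbox"]; m=k["pixels"]; ys,xs=np.nonzero(m)
            if k["p"]>0.2:
                P=atz((xs.mean(),ys.mean()),c,0.04); print(n,t,round(float(k["p"]),2),list(map(int,b)),m.sum(),P[:2].round(3))
                cv2.drawContours(ov,cv2.findContours(m.astype(np.uint8),0,2)[0],-1,(0,255,0),1)
    cv2.imwrite(f"pics/{n}1.png",ov)
pickle.dump(D,open("D.pkl","wb"))
E
```

```text
scene jar_a 0.84 [300, 170, 20, 38] 503 [ 0.461 -0.097]
scene jar_a 0.76 [260, 136, 14, 35] 424 [ 0.454 -0.321]
scene jar_a 0.69 [340, 160, 16, 37] 503 [ 0.352 -0.055]
scene jar_a 0.37 [429, 240, 34, 31] 910 [0.379 0.344]
scene crate 0.56 [336, 215, 58, 62] 2045 [0.517 0.192]
scene gauge 0.78 [243, 178, 29, 35] 558 [ 0.609 -0.168]
scene capped_a 0.83 [341, 223, 19, 30] 518 [0.528 0.139]
scene capped_a 0.73 [346, 210, 17, 26] 341 [0.46  0.097]
scene capped_a 0.66 [304, 277, 23, 57] 442 [0.733 0.219]
scene fence 0.9 [268, 193, 77, 68] 1377 [ 0.574 -0.002]
scene brush 0.67 [289, 142, 60, 15] 484 [ 0.322 -0.23 ]
scene brush 0.41 [333, 214, 60, 60] 1906 [0.517 0.194]
scene wrench 0.61 [202, 205, 27, 36] 329 [ 0.765 -0.153]
scene tin 0.59 [196, 168, 24, 33] 642 [ 0.687 -0.318]
scene oil_bottle 0.57 [244, 234, 20, 40] 659 [0.749 0.007]
scene mould_half 0.77 [428, 239, 37, 34] 909 [0.377 0.344]
scene screwdriver 0.86 [302, 277, 25, 57] 468 [0.735 0.224]
side jar_a 0.8 [325, 298, 29, 48] 1105 [ 0.463 -0.314]
side jar_a 0.79 [239, 220, 22, 48] 977 [ 0.366 -0.045]
side jar_a 0.72 [421, 268, 43,
[... 392 characters left out ...]
55 [0.511 0.153]
side fence 0.9 [276, 175, 96, 59] 2245 [0.579 0.026]
side fence 0.65 [420, 268, 38, 46] 1349 [ 0.69  -0.321]
side neck_ring 0.5 [341, 275, 16, 15] 246 [ 0.52  -0.228]
side neck_ring 0.5 [238, 146, 79, 56] 2027 [0.49  0.147]
side brush 0.81 [204, 313, 92, 57] 1614 [ 0.301 -0.285]
side wrench 0.66 [412, 221, 24, 50] 453 [ 0.734 -0.195]
side tin 0.66 [423, 266, 42, 47] 1461 [ 0.691 -0.321]
side oil_bottle 0.87 [383, 146, 26, 50] 823 [0.785 0.047]
side oil_bottle 0.57 [357, 225, 38, 45] 878 [ 0.625 -0.154]
side oil_bottle 0.28 [328, 298, 23, 52] 1138 [ 0.464 -0.313]
side mould_half 0.9 [193, 139, 33, 32] 807 [0.357 0.297]
side screwdriver 0.65 [344, 140, 9, 29] 258 [0.704 0.161]
```

```bash
cat > models.py <<'E'
from h import *
from scipy.optimize import minimize
def lathe(prof,n=24):
    a=np.linspace(0,2*np.pi,n,endpoint=False)
    return [np.array([[rr*np.cos(t),rr*np.sin(t),z] for rr,z in (p,q) for t in a]) for p,q in zip(prof[:-1],prof[1:])]
def box(x0,x1,y0,y1,z0,z1): return [np.array([[x,y,z] for x in (x0,x1) for y in (y0,y1) for z in (z0,z1)])]
JAR=lathe([(.027,0),(.027,.058),(.018,.068),(.018,.105)])
CAP=lathe([(.027,0),(.027,.058),(.018,.068),(.018,.09)])+lathe([(.02,.09),(.02,.108)])
CR=box(-.07,.07,-.07,.07,0,.054)
def cyl(x,y,ra,z0,z1): return [p+[x,y,0] for p in lathe([(ra,z0),(ra,z1)])]
GA=box(-.013,.013,-.049,.049,.045,.057)+box(-.009,.009,-.017,.017,.057,.102)+cyl(0,.034,.012,0.005,.045)+cyl(0,-.034,.012,0.005,.045)
FE=box(-.13,.13,-.006,.006,0,.09)
RING=lathe([(.018,0),(.018,.018)])
def place(ps,v):
    x,y=v[:2]; t=v[2] if len(v)>2 else 0; z=v[3] if len(v)>3 else 0
    R=np.array([[np.cos(t),-np.sin(t),0],[np.sin(t),np.cos(t),0],[0,0,1]])
    return [p@R.T+[x,y,z] for p in ps]
S=4
def render(ps,v,c,off=(0,0)):
    m=np.zeros((400*S,640*S),np.uint8)
    for p in place(ps,v):
        u=proj(p,c)
        h=cv2.convexHull(((u+.5+off)*S).round().astype(np.int32)); cv2.fillConvexPoly(m,h,1)
    return m
def small(m): return cv2.resize(m.astype(np.float32),(640,400),interpolation=cv2.INTER_AREA)
def fit(ps,obs,v0,step,free=None):
    def f(v):
        s=0
        for mask,c in obs:
            a=small(render(ps,v,c)); s+=np.abs(a-mask).sum()/mask.sum()
        return s
    v0=np.array(v0,float); sim=[v0]+[v0+np.eye(len(v0))[i]*step[i] for i in range(len(v0))]
    o=minimize(f,v0,method="Nelder-Mead",options=dict(initial_simplex=sim,maxiter=150,xatol=1e-4,fatol=1e-4))
    return o.x,o.fun
E
python3 - <<'E'
from models import *
import pickle
D=pickle.load(open("D.pkl","rb"))
sc,sd=D["scene"],D["side"]
def M(d,t,i): return d[t][i]["pixels"].astype(np.float32)
def go(nm,ps,t,i,j,v0,st):
    for obs in ([(M(sc,t,i),sc["c"]),(M(sd,t,j),sd["c"])],[(M(sc,t,i),sc["c"])],[(M(sd,t,j),sd["c"])]):
        x,fv=fit(ps,obs,v0,st); print(nm,x.round(4),round(fv,3))
go("jar1",JAR,"jar_a",0,3,[.46,-.095],[.01,.01])
go("jar2",JAR,"jar_a",1,0,[.455,-.32],[.01,.01])
go("pink",JAR,"jar_a",2,1,[.36,-.05],[.01,.01])
for y0 in (0,.7,-.7): go("gauge",GA,"gauge",0,0,[.615,-.16,y0],[.01,.01,.3])
go("fence",FE,"fence",0,0,[.577,.01,0],[.01,.01,.2])
for y0 in (0,.7): go("crate",CR,"crate",0,0,[.5,.17,y0],[.01,.01,.3])
E
```

```text
jar1 [ 0.467  -0.0923] 0.239
jar1 [ 0.4626 -0.0951] 0.105
jar1 [ 0.4673 -0.0935] 0.095
jar2 [ 0.4611 -0.3158] 0.272
jar2 [ 0.4566 -0.3182] 0.154
jar2 [ 0.4617 -0.3156] 0.076
pink [ 0.3647 -0.0482] 0.232
pink [ 0.3599 -0.0497] 0.116
pink [ 0.3653 -0.0486] 0.032
gauge [ 0.6169 -0.1598  0.2704] 0.279
gauge [ 0.6157 -0.159   0.2446] 0.083
gauge [ 0.6195 -0.1602  0.1985] 0.122
gauge [ 0.6168 -0.1594  0.2561] 0.281
gauge [ 0.6156 -0.1591  0.2504] 0.084
gauge [ 0.6189 -0.1605  0.2055] 0.124
gauge [ 0.6175 -0.1598  0.2396] 0.292
gauge [ 0.6153 -0.1599  0.2536] 0.086
gauge [ 0.6193 -0.1607  0.2094] 0.124
fence [0.5774 0.0108 0.0229] 1.021
fence [0.5735 0.0112 0.0217] 0.537
fence [0.5776 0.0097 0.0272] 0.468
crate [0.505  0.1666 0.6037] 0.994
crate [0.5033 0.1672 0.6114] 0.363
crate [0.5068 0.1648 0.6103] 0.595
crate [0.505  0.1665 0.6036] 0.994
crate [0.5038 0.1674 0.6048] 0.364
crate [0.5078 0.165  0.6123] 0.594
```

```bash
python3 - <<'E'
import cv2
a=cv2.imread("pics/scene0.png");b=cv2.imread("pics/side0.png")
cv2.imwrite("pics/z1.png",cv2.resize(a[140:290,230:410],None,fx=4,fy=4,interpolation=2)[:600,:720])
cv2.imwrite("pics/z2.png",cv2.resize(b[130:280,230:410],None,fx=4,fy=4,interpolation=2)[:600,:720])
E
```

```text
(no output)
```

View pics/z1.png

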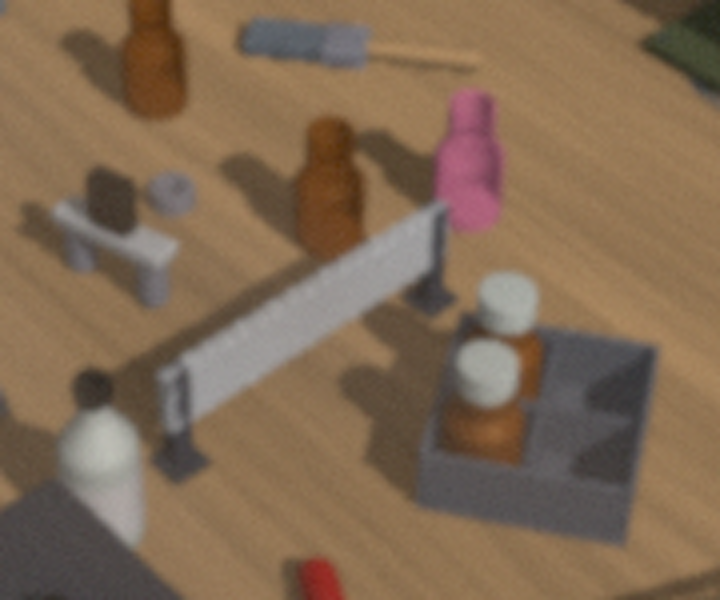

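View pics/z2.png

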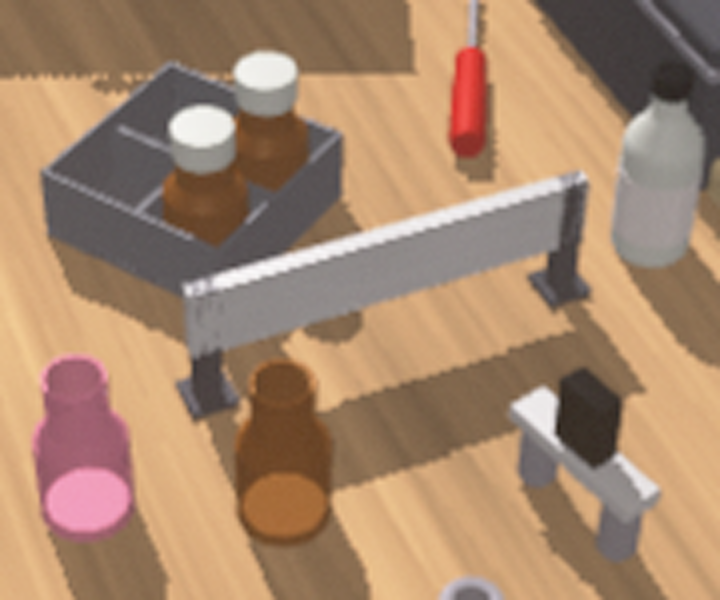

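```bash
python3 - <<'E'
from models import *
import pickle
D=pickle.load(open("D.pkl","rb"))
sc,sd=D["scene"],D["side"]
def tri(a,b):
    o1,d1=ray(a,sc["c"]);o2,d2=ray(b,sd["c"]); A=np.c_[d1,-d2]; t=np.linalg.lstsq(A,o2-o1,rcond=None)[0]
    p,q=o1+d1*t[0],o2+d2*t[1]; print(((p+q)/2).round(3),np.linalg.norm(p-q).round(4))
tri((245,128),(377,365)); tri((184,153),(467,332)); tri((245,128),(467,332)); tri((220,98),(500,350))
# caps fits
for i,j in ((0,1),(1,0)):
    print(fit(CAP,[(sc["capped_a"][i]["pixels"].astype(np.float32),sc["c"]),(sd["capped_a"][j]["pixels"].astype(np.float32),sd["c"])],[.524,.139],[.02,.02]))
c=np.array([.505,.1665]);t=.604-np.pi/2
print([ (c+.034*(-np.array([np.cos(t),np.sin(t)])+s*np.array([-np.sin(t),np.cos(t)]))).round(3) for s in(1,-1)])
for n,d in(("scene",sc),("side",sd)):
    ov=cv2.resize(d["im"][:,:,::-1],None,fx=S,fy=S,interpolation=2)
    for ps,v in ((JAR,[.465,-.094]),(JAR,[.459,-.317]),(GA,[.6172,-.1598,.245]),(CR,[.505,.1665,.604]),(FE,[.5755,.0107,.024]),(box(-.066,.066,-.066,.066,.004,.004),[.505,.1665,.604])):
        m=render(ps,v,d["c"]); cv2.drawContours(ov,cv2.findContours(m,0,2)[0],-1,(0,255,0),1)
    cv2.imwrite(f"pics/ov_{n}.png",(ov[130*S:290*S,230*S:410*S] if n=="scene" else ov[135*S:350*S,230*S:410*S])[:,:])
    o=cv2.imread(f"pics/ov_{n}.png"); k=min(800/o.shape[1],600/o.shape[0]); cv2.imwrite(f"pics/ov_{n}.png",cv2.resize(o,None,fx=k,fy=k))
E
```

```text
[ 0.466 -0.436  0.088] 0.0149
[ 0.671 -0.446  0.077] 0.0225
[ 0.555 -0.427  0.142] 0.1578
[ 0.556 -0.517  0.212] 0.1195
(array([0.50781002, 0.12852855]), np.float64(1.3347651958465576))
(array([0.5635601 , 0.17872281]), np.float64(3.5026164054870605))
[array([0.514, 0.214]), array([0.458, 0.175])]
```

View pics/ov_scene.png

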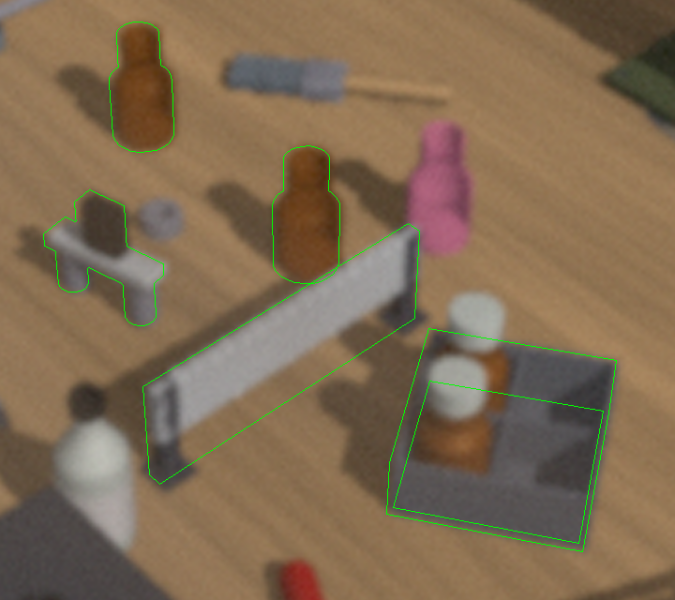

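View pics/ov_side.png

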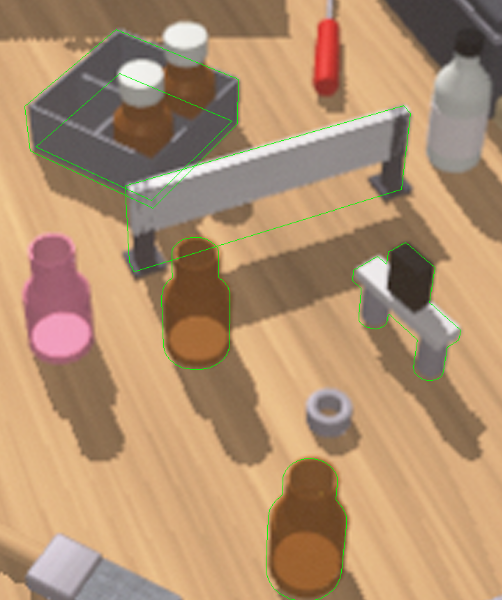

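```bash
cat > rel.py <<'E'
import sys,numpy as np
from plant import r
from scipy.spatial.transform import Rotation as R
def rel(x,y,z,phi=None,show=True):
    s=r.get_state(); M=R.from_quat(s["eef_rot"]).as_matrix(); p=np.array(s["tool_pos"])
    d=M.T@(np.array([x,y,z])-p); ph=np.degrees(np.arctan2(M[1,0],M[0,0]))
    t=0 if phi is None else (ph-phi+180)%360-180
    print("t",round(s["clock"],2),"p",p.round(4),"phi",ph.round(2),"tilt",np.degrees(np.arccos(-M[2,2])).round(2),"open",round(s["opening"],3),"F",np.round(s["contact_force"],1),"| shift cm",(d*100).round(2),"turn",round(t,2),"q",np.round(s["q"],2))
if __name__=="__main__":
    rel(*map(float,sys.argv[1:]))
E
python3 rel.py .459 -.317 .2 -10.4
```

```text
t 1.45 p [ 0.1375 -0.6097  0.2527] phi 12.71 tilt 0.0 open 1.001 F [-0.4 -0.1 -0.6] | shift cm [ 37.8  -21.48   5.27] turn 23.11 q [ 1.38  0.69 -0.19  1.57  0.16  0.9  -0.22]
```

```bash
python3 -m inch '[[0,[10,-5.7,0],8],[0,[20,-11.4,0],16],[0,[30,-17,1],23],[0,[37.8,-21.5,3],23],[0,[37.8,-21.5,3],23],[0,[37.8,-21.5,3],23],[0,[37.8,-21.5,3],23],[0,[37.8,-21.5,3],23],[0,[37.8,-21.5,3],23],[0,[37.8,-21.5,3],23],[0,[37.8,-21.5,3],23],[0,[37.8,-21.5,3],23]]' 15; python3 rel.py .459 -.317 .09 -10.4
python3 - <<'E'
from models import *
c=viewer.camera_params("wrist"); im=viewer.snapshot("wrist"); ov=im[:,:,::-1].copy(); print(c["world_to_cam"])
for o in viewer.outline_of("wrist","jar_a")[:3]: print(o["p"],o["bbox"])
ov=cv2.resize(ov,None,fx=S,fy=S)
cv2.drawContours(ov,cv2.findContours(render(JAR,[.459,-.317],c),0,2)[0],-1,(0,255,0),2)
cv2.imwrite("pics/w2.png",cv2.resize(ov,(800,500)))
E
```

```text
clock: 2.65
tool_pos: [0.4576, -0.3183, 0.2228]
eef_rot: [0.996, -0.091, -0.0, 0.001]
contact_force: [-0.8, -0.7, 0.3]
opening: 0.999
t 2.65 p [ 0.4576 -0.3183  0.2228] phi -10.43 tilt 0.09 open 0.999 F [-0.8 -0.7  0.3] | shift cm [ 0.12 -0.17 13.28] turn -0.03 q [ 0.54  0.64 -0.02  1.81  0.02  0.7  -1.25]
[[-0.18119458 -0.98344419  0.00246105 -0.23115099]
 [ 0.94453925 -0.17472238 -0.27806058 -0.45752663]
 [ 0.27388706 -0.04805851  0.96056039 -0.50148438]
 [ 0.          0.          0.          1.        ]]
0.75 [289.6, 148.4, 49.4, 64.2]
0.68 [140.2, 264.1, 12.6, 21.4]
0.66 [58.4, 176.7, 102.9, 69.7]
```

View pics/w2.png

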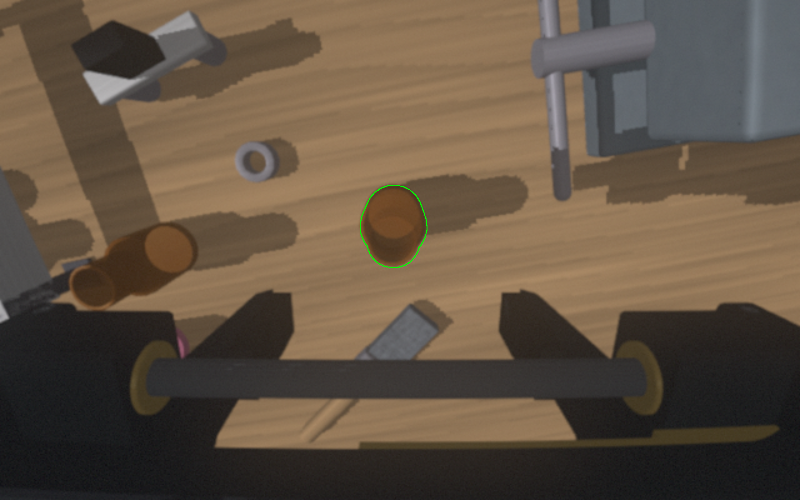

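```bash
python3 -m inch '[[0,[0.1,-0.2,4],0],[0,[0.1,-0.2,8],0],[0,[0.1,-0.2,11],0],[0,[0.1,-0.2,13.3],0],[0,[0.1,-0.2,13.3],0],[0,[0.1,-0.2,13.3],0],[0.3,[0.1,-0.2,13.3],0],[0.5,[0.1,-0.2,13.3],0],[0.7,[0.1,-0.2,13.3],0],[1,[0.1,-0.2,13.3],0],[1,[0.1,-0.2,13.3],0],[1,[0.1,-0.2,13.3],0],[1,[0.1,-0.2,13.3],0],[1,[0.1,-0.2,13.3],0]]' 15; python3 rel.py .458 .175 .25 -10.4
```

```text
clock: 4.15
tool_pos: [0.4603, -0.3154, 0.0898]
eef_rot: [0.996, -0.09, 0.0, 0.0]
contact_force: [-0.2, -0.4, 1.0]
opening: 0.466
t 4.15 p [ 0.4603 -0.3154  0.0898] phi -10.31 tilt 0.04 open 0.466 F [-0.2 -0.4  1. ] | shift cm [ -9.   -48.2  -16.05] turn 0.09 q [ 0.53  0.85 -0.02  1.9   0.04  0.4  -1.27]
```

```bash
python3 -m inch '[[1,[0,0,0],0],[1,[0,0,0],0],[1,[0,0,0],0],[1,[0,0,0],0]]' 20; python3 rel.py .458 .175 .25 -10.4
```

```text
clock: 4.55
tool_pos: [0.4603, -0.3154, 0.0898]
eef_rot: [0.996, -0.09, 0.0, 0.0]
contact_force: [-0.0, -2.2, 2.4]
opening: 0.459
t 4.55 p [ 0.4603 -0.3154  0.0898] phi -10.31 tilt 0.03 open 0.459 F [-0.  -2.2  2.4] | shift cm [ -9.   -48.2  -16.04] turn 0.09 q [ 0.53  0.85 -0.02  1.9   0.04  0.4  -1.27]
```

```bash
python3 -m inch '[[1,[0,0,0],0],[1,[0,0,0],0],[1,[0,0,0],0]]' 20; python3 - <<'E'
from models import *
for n in("wrist","side","scene"):
    im=viewer.snapshot(n); cv2.imwrite(f"pics/{n}3.png",im[:,:,::-1])
a=cv2.imread("pics/side3.png")[220:370,260:440]; cv2.imwrite("pics/side3z.png",cv2.resize(a,None,fx=4,fy=4))
E
python3 rel.py .458 .175 .25 -10.4
```

```text
clock: 4.85
tool_pos: [0.4603, -0.3153, 0.0898]
eef_rot: [0.996, -0.09, 0.0, 0.0]
contact_force: [-0.0, -2.1, 2.1]
opening: 0.463
t 5.0 p [ 0.4603 -0.3153  0.0898] phi -10.3 tilt 0.03 open 0.462 F [-0.5 -2.2  3.1] | shift cm [ -8.99 -48.19 -16.04] turn 0.1 q [ 0.53  0.85 -0.02  1.9   0.04  0.4  -1.27]
```

View pics/wrist3.png

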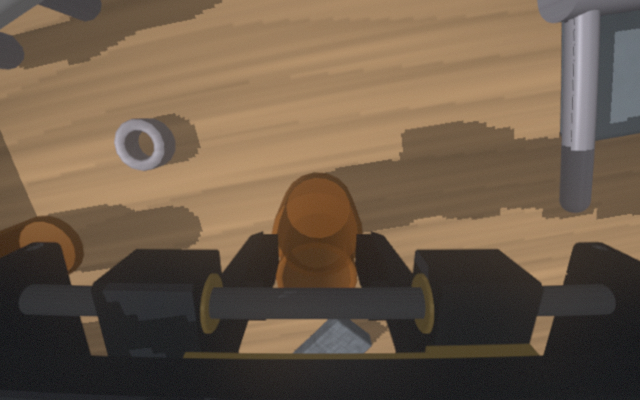

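View pics/side3z.png

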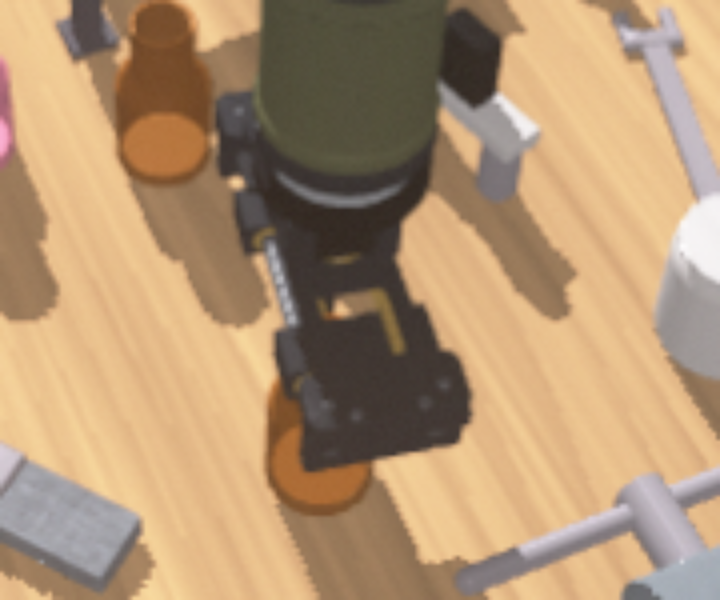

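```bash
python3 -m inch '[[1,[0,0,-0.5],0],[1,[0,0,-1.5],0],[1,[0,0,-3],0],[1,[0,0,-3],0],[1,[0,0,-3],0]]' 20; python3 - <<'E'
from models import *
for n in("wrist",):
    im=viewer.snapshot(n); cv2.imwrite(f"pics/{n}4.png",im[:,:,::-1])
E
python3 rel.py .458 .175 .25 -10.4
```

```text
clock: 5.5
tool_pos: [0.4605, -0.3145, 0.1199]
eef_rot: [0.996, -0.089, 0.0, -0.0]
contact_force: [-0.0, 0.2, -1.2]
opening: 0.463
t 5.55 p [ 0.4602 -0.3145  0.1195] phi -10.27 tilt 0.04 open 0.464 F [-0.5 -0.3 -2.3] | shift cm [ -8.94 -48.13 -13.01] turn 0.13 q [ 0.53  0.8  -0.02  1.89  0.03  0.46 -1.26]
```

View pics/wrist4.png

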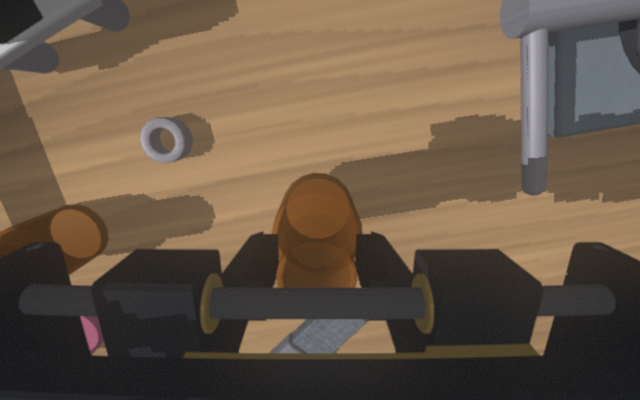

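```bash
python3 -m inch '[[1,[0,0,-3],0],[1,[0,0,-7],0],[1,[0,0,-11],0],[1,[0,0,-14],0],[1,[-1,-4,-14],0],[1,[-2,-8,-14],0],[1,[-3,-12,-14],0],[1,[-3.5,-16,-14],0],[1,[-4,-20,-14],0],[1,[-5,-24,-14],0],[1,[-6,-28,-14],0],[1,[-6.5,-32,-14],0],[1,[-7,-36,-14],0],[1,[-8,-40,-14],0],[1,[-8.5,-44,-14],0],[1,[-8.8,-47,-14],0],[1,[-8.9,-48.1,-14],0],[1,[-8.9,-48.1,-14],0],[1,[-8.9,-48.1,-14],0],[1,[-8.9,-48.1,-14],0]]' 20;python3 rel.py .458 .175 .0958 -10.4
python3 - <<'E'
from models import *
for n in("wrist","side","scene"):
    c=viewer.camera_params(n);im=viewer.snapshot(n);ov=cv2.resize(im[:,:,::-1],None,fx=S,fy=S)
    cv2.drawContours(ov,cv2.findContours(render(CR,[.505,.1665,.604],c),0,2)[0],-1,(0,255,0),2)
    for p in ([.514,.214],[.458,.175]):
        cv2.drawContours(ov,cv2.findContours(render(box(-.032,.032,-.032,.032,.054,.054),p+[.604],c),0,2)[0],-1,(0,0,255),2)
    cv2.imwrite(f"pics/{n}5.png",cv2.resize(ov,(800,500)))
    for o in viewer.outline_of(n,"crate")[:2]: print(n,o["p"],o["bbox"])
E
```

```text
clock: 7.55
tool_pos: [0.4585, 0.1717, 0.2595]
eef_rot: [0.996, -0.091, -0.0, 0.001]
contact_force: [-0.3, -0.2, -1.9]
opening: 0.462
t 7.55 p [0.4585 0.1717 0.2595] phi -10.48 tilt 0.11 open 0.462 F [-0.3 -0.2 -1.9] | shift cm [-0.11 -0.34 16.37] turn -0.08 q [-0.48  0.5   0.03  1.96 -0.02  0.68 -2.18]
wrist 0.97 [224.9, 34.0, 174.9, 155.8]
side 0.92 [240.5, 148.3, 74.9, 56.3]
scene 0.75 [345.3, 209.0, 18.8, 30.1]
scene 0.71 [425.9, 241.3, 38.1, 32.7]
```

View pics/wrist5.png

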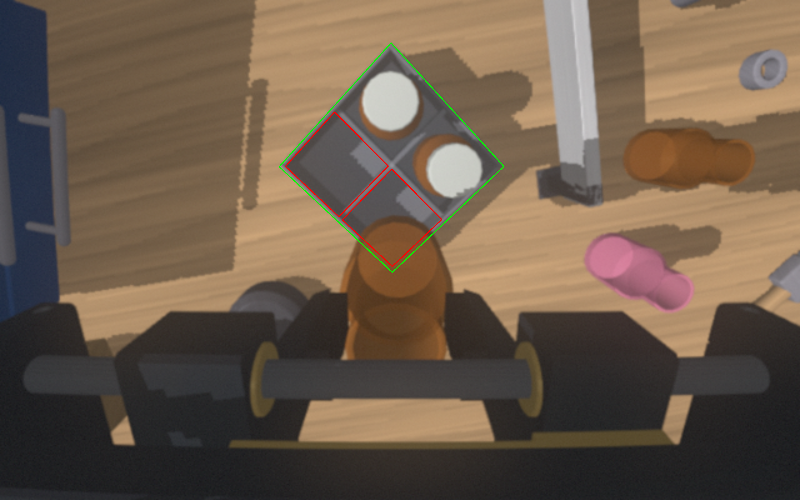

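View pics/scene5.png

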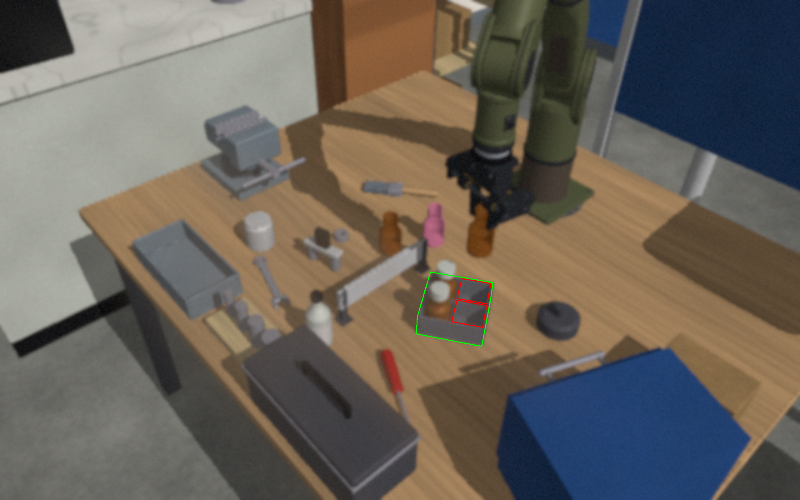

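```bash
python3 - <<'E'
from models import *
s=r.get_state();p=s["tool_pos"];n="wrist"
c=viewer.camera_params(n);im=viewer.snapshot(n);ov=cv2.resize(im[:,:,::-1],None,fx=S,fy=S)
for d,col in((0,(0,255,0)),(-.003,(0,0,255))):
    a=np.radians(-10.4)
    for q in place(JAR,[p[0]+d*np.cos(a),p[1]+d*np.sin(a),0,p[2]-.0898]):
        u=proj(q,c); cv2.polylines(ov,[cv2.convexHull(((u+.5)*S).round().astype(np.int32))],True,col,1)
cv2.imwrite("pics/w6.png",ov[150*S:300*S,220*S:420*S])
E
```

```text
(no output)
```

View pics/w6.png

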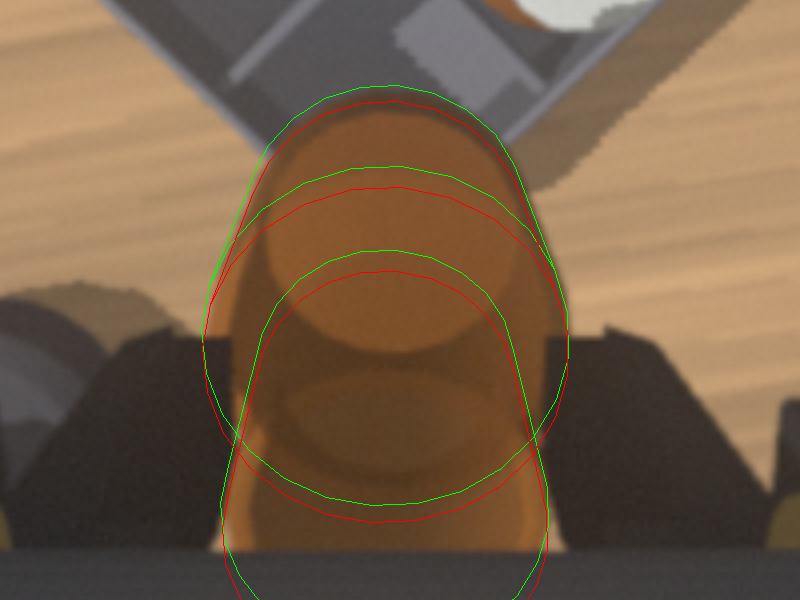

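```bash
python3 -m inch '[[1,[-0.1,-0.3,2],0],[1,[-0.1,-0.3,5],0],[1,[-0.1,-0.3,8],0],[1,[-0.1,-0.3,10],0],[1,[-0.1,-0.3,12],0],[1,[-0.1,-0.3,13.5],0],[1,[-0.1,-0.3,14.5],0],[1,[-0.1,-0.3,15.2],0],[1,[-0.1,-0.3,15.6],0],[1,[-0.1,-0.3,15.6],0],[1,[-0.1,-0.3,15.6],0]]' 20;python3 rel.py .458 .175 .0946 -10.4
```

```text
clock: 9.0
tool_pos: [0.4585, 0.1774, 0.1041]
eef_rot: [0.996, -0.09, 0.0, -0.0]
contact_force: [-0.3, 0.1, -1.9]
opening: 0.469
t 9.0 p [0.4585 0.1774 0.1041] phi -10.3 tilt 0.05 open 0.469 F [-0.3  0.1 -1.9] | shift cm [-0.01  0.24  0.95] turn 0.1 q [-0.47  0.78  0.01  2.09 -0.03  0.27 -2.19]
```

```bash
python3 -m inch '[[1,[0,0.2,0.2],0],[1,[0,0.2,0.4],0],[1,[0,0.2,0.6],0],[1,[0,0.2,0.7],0],[1,[0,0.2,0.8],0],[1,[0,0.2,0.9],0],[1,[0,0.2,0.9],0],[1,[0,0.2,0.9],0]]' 20;python3 rel.py .458 .175 .0946 -10.4
```

```text
clock: 9.8
tool_pos: [0.4579, 0.1753, 0.0947]
eef_rot: [0.996, -0.09, 0.0, 0.0]
contact_force: [-0.6, -0.1, -2.2]
opening: 0.463
t 9.8 p [0.4579 0.1753 0.0947] phi -10.29 tilt 0.01 open 0.463 F [-0.6 -0.1 -2.2] | shift cm [0.02 0.03 0.01] turn 0.11 q [-0.47  0.8   0.01  2.1  -0.03  0.25 -2.18]
```

```bash
python3 -m inch '[[1,[0,0,0.05],0],[1,[0,0,0.1],0],[1,[0,0,0.1],0],[1,[0,0,0.1],0]]' 20
```

```text
clock: 10.2
tool_pos: [0.4579, 0.1753, 0.0938]
eef_rot: [0.996, -0.09, 0.0, 0.0]
contact_force: [-0.7, -0.3, -0.5]
opening: 0.466
```

```bash
python3 -m inch '[[0.5,[0,0,0.05],0],[0.45,[0,0,0.05],0],[0.4,[0,0,0.05],0],[0.3,[0,0,0.05],0],[0.2,[0,0,0.05],0],[0.2,[0,0,0.05],0],[0.2,[0,0,0.05],0]]' 20
python3 -m inch '[[0.2,[0,0,-1],0],[0.2,[0,0,-3],0],[0.2,[0,0,-7],0],[0,[0,0,-11],0],[0,[0,0,-14],0],[0,[0,0,-14],0],[0,[0,0,-14],0]]' 20
python3 rel.py .465 -.094 .23 -10.4
python3 - <<'E'
from models import *
for n in("wrist","side","scene"):
    c=viewer.camera_params(n);im=viewer.snapshot(n);ov=cv2.resize(im[:,:,::-1],None,fx=S,fy=S)
    for q in place(JAR,[.458,.175,0,.004])+place(JAR,[.465,-.094]):
        u=proj(q,c); cv2.polylines(ov,[cv2.convexHull(((u+.5)*S).round().astype(np.int32))],True,(0,255,0),1)
    cv2.imwrite(f"pics/{n}7.png",cv2.resize(ov,(800,500)) if n=="wrist" else ov[130*S:280*S,230*S:410*S])
E
```

```text
clock: 10.9
tool_pos: [0.4579, 0.1753, 0.0932]
eef_rot: [0.996, -0.09, 0.0, 0.0]
contact_force: [0.1, -0.5, -0.2]
opening: 0.8
clock: 11.6
tool_pos: [0.4579, 0.1753, 0.234]
eef_rot: [0.996, -0.09, 0.001, -0.0]
contact_force: [-0.4, -0.4, 0.4]
opening: 0.997
t 11.6 p [0.4579 0.1753 0.234 ] phi -10.29 tilt 0.09 open 0.997 F [-0.4 -0.4  0.4] | shift cm [ 5.51 26.37  0.38] turn 0.11 q [-0.48  0.54  0.03  1.99 -0.03  0.6  -2.18]
```

View pics/wrist7.png

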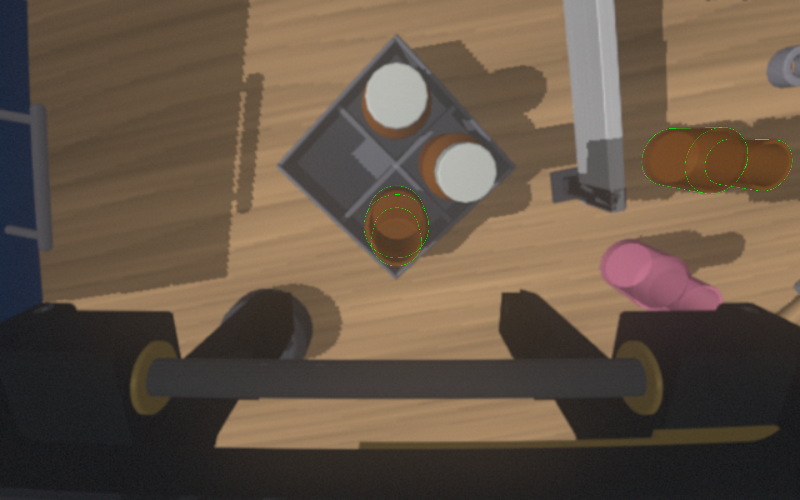

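View pics/side7.png

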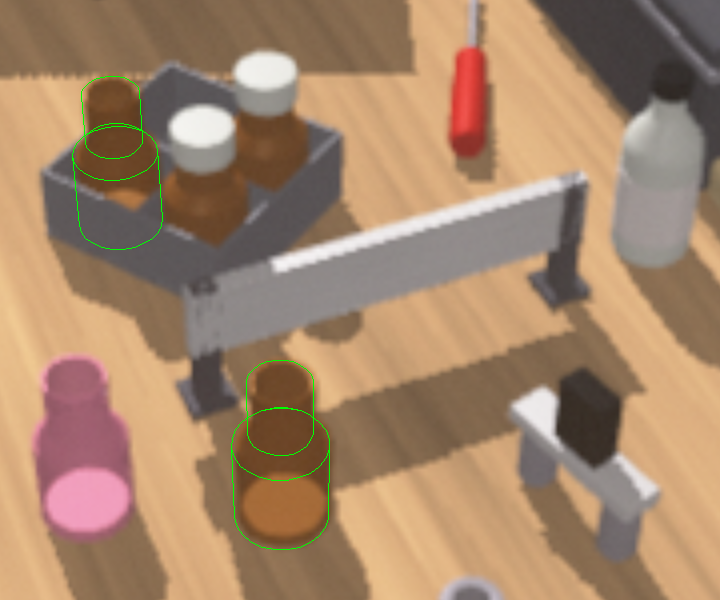

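```bash
python3 -m inch '[[0,[1,5,0],0],[0,[2,10,0],0],[0,[3,15,0],0],[0,[4,20,0],0],[0,[5,24,0],0],[0,[5.5,26.3,0],0],[0,[5.5,26.3,0],0],[0,[5.5,26.3,0],0],[0,[5.5,26.3,1],0],[0,[5.5,26.3,1],0],[0,[5.5,26.3,1],0]]' 20
python3 rel.py .4655 -.0935 .0898 -10.4
```

```text
clock: 12.85
tool_pos: [0.4647, -0.092, 0.2226]
eef_rot: [0.996, -0.088, -0.001, -0.0]
contact_force: [0.3, 0.2, -0.5]
opening: 0.998
t 12.85 p [ 0.4647 -0.092   0.2226] phi -10.15 tilt 0.09 open 0.998 F [ 0.3  0.2 -0.5] | shift cm [ 0.13  0.14 13.28] turn 0.25 q [ 0.12  0.54 -0.03  2.05  0.03  0.55 -1.68]
```

```bash
python3 -m inch '[[0,[0.1,0.1,4],0],[0,[0.1,0.1,8],0],[0,[0.1,0.1,11],0],[0,[0.1,0.1,13.3],0],[0,[0.1,0.1,13.3],0],[0,[0.1,0.1,13.3],0],[0,[0.1,0.1,13.3],0],[0.3,[0.1,0.1,13.3],0],[0.4,[0.1,0.1,13.3],0],[0.5,[0.1,0.1,13.3],0],[0.6,[0.1,0.1,13.3],0],[1,[0.1,0.1,13.3],0],[1,[0.1,0.1,13.3],0],[1,[0.1,0.1,13.3],0],[1,[0.1,0.1,13.3],0],[1,[0.1,0.1,13.3],0],[1,[0.1,0.1,13.3],0]]' 15
python3 rel.py .514 .214 .26 -10.4
python3 -m inch '[[1,[0,0,-0.5],0],[1,[0,0,-1.5],0],[1,[0,0,-3],0],[1,[0,0,-3],0],[1,[0,0,-3],0]]' 20
python3 rel.py .514 .214 .26 -10.4
```

```text
clock: 14.55
tool_pos: [0.4658, -0.0943, 0.0902]
eef_rot: [0.996, -0.09, 0.0, -0.0]
contact_force: [0.0, 0.2, 0.5]
opening: 0.464
t 14.55 p [ 0.4658 -0.0943  0.0902] phi -10.28 tilt 0.01 open 0.464 F [0.  0.2 0.5] | shift cm [ -0.76 -31.2  -16.98] turn 0.12 q [ 0.11  0.8  -0.01  2.14  0.05  0.2  -1.7 ]
clock: 15.05
tool_pos: [0.466, -0.0946, 0.1207]
eef_rot: [0.996, -0.09, 0.001, 0.0]
contact_force: [1.0, 0.1, -1.9]
opening: 0.46
t 15.05 p [ 0.466  -0.0946  0.1207] phi -10.31 tilt 0.07 open 0.46 F [ 1.   0.1 -1.9] | shift cm [ -0.78 -31.22 -13.94] turn 0.09 q [ 0.11  0.74 -0.02  2.13  0.05  0.28 -1.69]
```

```bash
python3 -m inch '[[1,[0,0,-3],0],[1,[0,0,-7],0],[1,[0,0,-11],0],[1,[0,0,-14],0],[1,[-0.1,-4,-14],0],[1,[-0.2,-8,-14],0],[1,[-0.3,-12,-14],0],[1,[-0.4,-16,-14],0],[1,[-0.5,-20,-14],0],[1,[-0.6,-24,-14],0],[1,[-0.7,-28,-14],0],[1,[-0.8,-30,-14],0],[1,[-0.8,-31.2,-14],0],[1,[-0.8,-31.2,-14],0],[1,[-0.8,-31.2,-14],0],[1,[-0.8,-31.2,-14],0],[1,[-0.8,-31.2,-14],0]]' 20
python3 rel.py .514 .214 .0946 -10.4
python3 - <<'E'
from models import *
s=r.get_state();p=s["tool_pos"];n="wrist"
c=viewer.camera_params(n);im=viewer.snapshot(n);ov=cv2.resize(im[:,:,::-1],None,fx=S,fy=S)
for q in place(JAR,[p[0],p[1],0,p[2]-.09])+place(box(-.032,.032,-.032,.032,.054,.054),[.514,.214,.604])+place(JAR,[.458,.175,0,.004]):
    u=proj(q,c); cv2.polylines(ov,[cv2.convexHull(((u+.5)*S).round().astype(np.int32))],True,(0,255,0),1)
cv2.imwrite("pics/w8.png",ov[150*S:300*S,220*S:420*S])
E
```

```text
clock: 16.75
tool_pos: [0.5138, 0.2123, 0.2602]
eef_rot: [0.996, -0.091, -0.0, 0.0]
contact_force: [0.3, 0.1, -1.8]
opening: 0.466
t 16.75 p [0.5138 0.2123 0.2602] phi -10.43 tilt 0.05 open 0.466 F [ 0.3  0.1 -1.8] | shift cm [-1.000e-02 -1.900e-01  1.656e+01] turn -0.03 q [-0.48  0.58  0.01  1.77 -0.    0.78 -2.22]
```

View pics/w8.png

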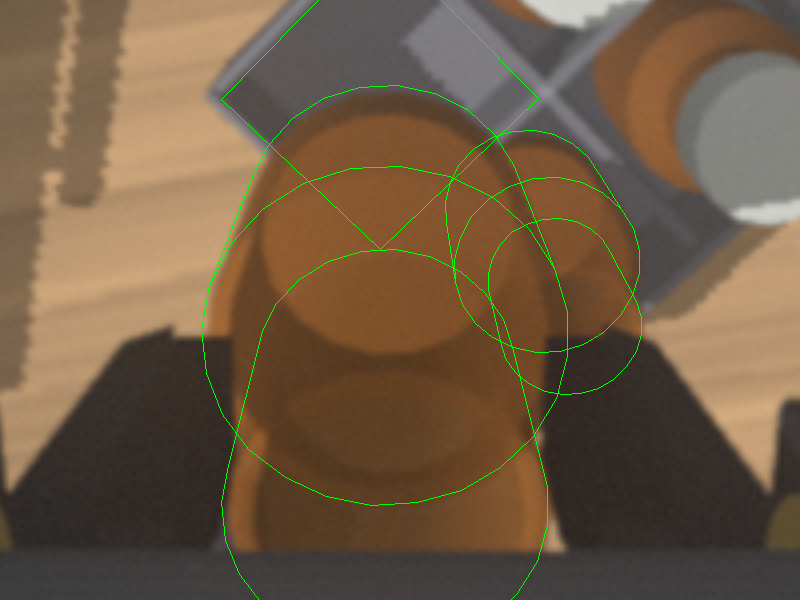

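```bash
python3 -m inch '[[1,[0,0,2],0],[1,[0,0,5],0],[1,[0,0,8],0],[1,[0,0,10],0],[1,[0,0,12],0],[1,[0,0,13.5],0],[1,[0,0,14.5],0],[1,[0,0,15.2],0],[1,[0,0,15.6],0],[1,[0,0,15.6],0],[1,[0,0,15.6],0]]' 20;python3 rel.py .514 .214 .0946 -10.4
```

```text
clock: 17.9
tool_pos: [0.514, 0.2141, 0.1047]
eef_rot: [0.996, -0.09, 0.0, -0.0]
contact_force: [-0.3, 0.1, -0.2]
opening: 0.464
t 17.9 p [0.514  0.2141 0.1047] phi -10.29 tilt 0.05 open 0.464 F [-0.3  0.1 -0.2] | shift cm [-0.    0.01  1.01] turn 0.11 q [-0.48  0.82 -0.    1.9   0.    0.42 -2.23]
```

```bash
python3 -m inch '[[1,[0,0,0.2],0],[1,[0,0,0.4],0],[1,[0,0,0.6],0],[1,[0,0,0.7],0],[1,[0,0,0.8],0],[1,[0,0,0.9],0],[1,[0,0,1],0],[1,[0,0,1],0],[1,[0,0,1],0]]' 20
python3 -m inch '[[1,[0,0,0.05],0],[1,[0,0,0.05],0],[1,[0,0,0.05],0]]' 20
```

```text
clock: 18.8
tool_pos: [0.5137, 0.214, 0.0942]
eef_rot: [0.996, -0.09, 0.0, 0.0]
contact_force: [-0.7, 1.1, -1.2]
opening: 0.462
clock: 19.1
tool_pos: [0.5137, 0.2141, 0.0941]
eef_rot: [0.996, -0.09, 0.0, -0.0]
contact_force: [-1.4, 0.8, 4.6]
opening: 0.466
```

Touched down (+4.6 N). Release and retreat.

```bash
python3 -m inch '[[0.5,[0,0,0],0],[0.45,[0,0,0],0],[0.4,[0,0,0],0],[0.3,[0,0,0],0],[0.2,[0,0,0],0],[0.2,[0,0,0],0],[0.2,[0,0,0],0]]' 20
python3 -m inch '[[0.2,[0,0,-1],0],[0.2,[0,0,-3],0],[0.2,[0,0,-7],0],[0,[0,0,-11],0],[0,[0,0,-14],0],[0,[0,0,-18],0],[0,[0,0,-18],0],[0,[0,0,-18],0],[0,[0,0,-18],0],[0,[0,0,-18],0]]' 20
python3 rel.py .617 -.16 .23 104.3
python3 - <<'E'
from models import *
import pickle
W={}
for n in("wrist","side","scene"):
    c=viewer.camera_params(n);im=viewer.snapshot(n);ov=cv2.resize(im[:,:,::-1],None,fx=S,fy=S)
    W[n]=(im,c,viewer.outline_of(n,"jar_a"),viewer.outline_of(n,"crate"))
    for q in place(JAR,[.458,.175,0,.004])+place(JAR,[.514,.214,0,.004]):
        u=proj(q,c); cv2.polylines(ov,[cv2.convexHull(((u+.5)*S).round().astype(np.int32))],True,(0,255,0),1)
    cv2.imwrite(f"pics/{n}9.png",ov[0*S:200*S,180*S:440*S][::1] if n=="wrist" else ov[130*S:280*S,230*S:410*S])
    o=cv2.imread(f"pics/{n}9.png");k=min(800/o.shape[1],600/o.shape[0]);cv2.imwrite(f"pics/{n}9.png",cv2.resize(o,None,fx=k,fy=k))
pickle.dump(W,open("W.pkl","wb"))
E
```

```text
clock: 19.8
tool_pos: [0.5137, 0.2139, 0.0937]
eef_rot: [0.996, -0.09, 0.0, 0.0]
contact_force: [0.7, -0.8, -0.0]
opening: 0.795
clock: 20.8
tool_pos: [0.5128, 0.2136, 0.2725]
eef_rot: [0.996, -0.09, -0.001, 0.001]
contact_force: [-0.6, -0.1, -0.1]
opening: 1.0
t 20.8 p [0.5128 0.2136 0.2725] phi -10.28 tilt 0.17 open 1.0 F [-0.6 -0.1 -0.1] | shift cm [16.93 34.89  4.27] turn -114.58 q [-0.48  0.57  0.01  1.76 -0.01  0.82 -2.22]
```

View pics/wrist9.png

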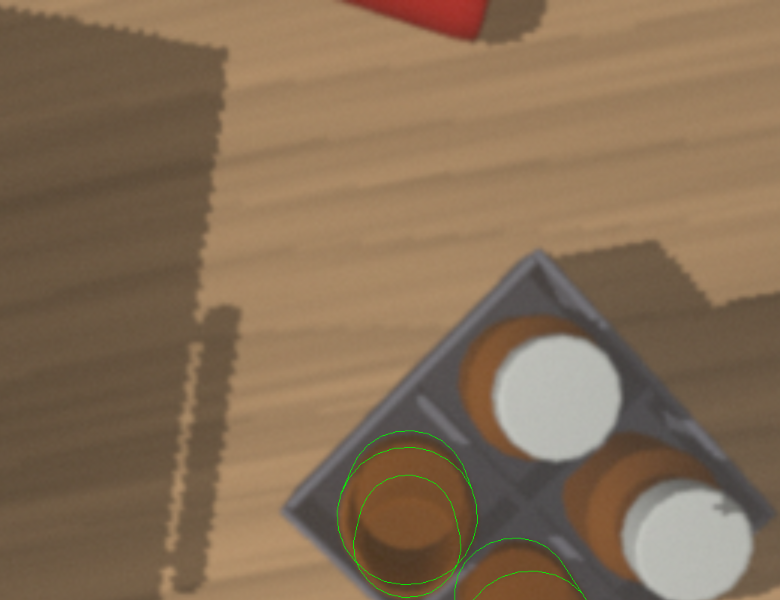

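View pics/scene9.png

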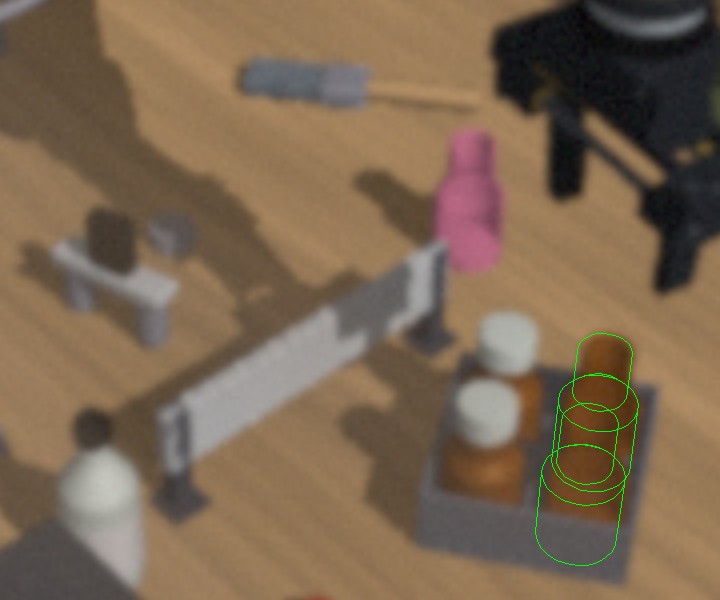

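View pics/side9.png

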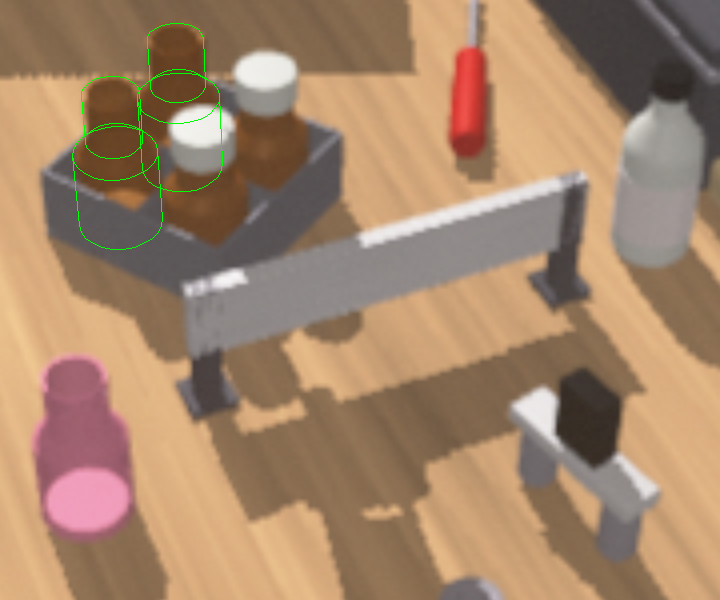

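```bash
python3 -m inch '[[0,[2,4,0],-8],[0,[4,8,0],-16],[0,[6,12,0],-24],[0,[8,16,0],-32],[0,[10,20,0],-40],[0,[12,24,0],-48],[0,[13,27,0],-56],[0,[14,30,0],-64],[0,[15,32,0],-72],[0,[16,33,0],-80],[0,[16.9,34.9,0],-88],[0,[16.9,34.9,0],-96],[0,[16.9,34.9,0],-104],[0,[16.9,34.9,2],-112],[0,[16.9,34.9,3],-114.6],[0,[16.9,34.9,3],-114.6],[0,[16.9,34.9,3],-114.6],[0,[16.9,34.9,3],-114.6],[0,[16.9,34.9,3],-114.6]]' 20
python3 rel.py .617 -.16 .08 104.3
python3 - <<'E'
from models import *
n="wrist";c=viewer.camera_params(n);im=viewer.snapshot(n);ov=cv2.resize(im[:,:,::-1],None,fx=S,fy=S)
for q in place(GA,[.6172,-.1598,.25]):
    u=proj(q,c); cv2.polylines(ov,[cv2.convexHull(((u+.5)*S).round().astype(np.int32))],True,(0,255,0),2)
cv2.imwrite("pics/w10.png",cv2.resize(ov,(800,500)))
for o in viewer.outline_of(n,"gauge")[:2]:
    print(o["p"],o["bbox"])
    if o["p"]>.4:
        m=o["pixels"].astype(np.float32)
        print(fit(GA,[(m,c)],[.617,-.16,.25],[.005,.005,.1]))
E
```

```text
clock: 23.15
tool_pos: [0.6181, -0.1596, 0.2445]
eef_rot: [0.614, 0.789, 0.0, 0.001]
contact_force: [0.6, -0.3, 0.8]
opening: 1.003
t 23.15 p [ 0.6181 -0.1596  0.2445] phi 104.28 tilt 0.09 open 1.003 F [ 0.6 -0.3  0.8] | shift cm [-0.   -0.13 16.45] turn -0.02 q [ 0.48  0.76 -0.57  1.52  0.46  0.99  0.03]
0.57 [304.4, 128.7, 24.9, 90.5]
(array([ 0.61719752, -0.15837502,  0.23894768]), np.float64(0.039467643946409225))
```

View pics/w10.png

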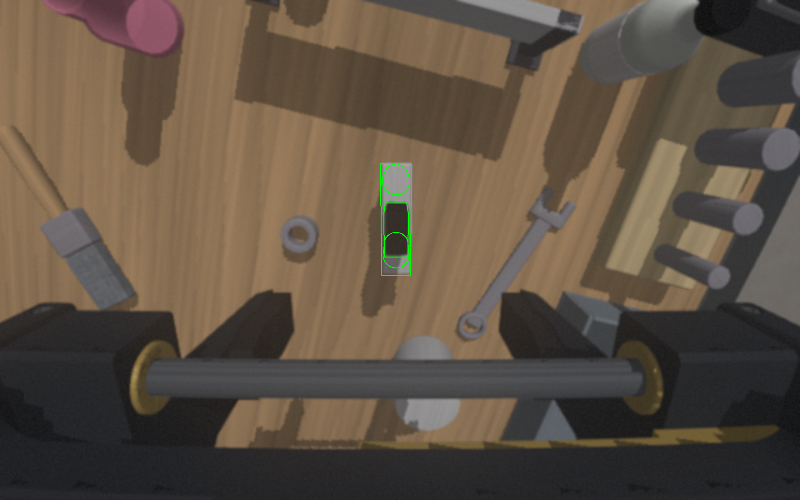

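```bash
python3 -m inch '[[0,[0.1,-0.1,4],0],[0,[0.1,-0.1,8],0],[0,[0.1,-0.1,11],0],[0,[0.1,-0.1,14],0],[0,[0.1,-0.1,16.4],0],[0,[0.1,-0.1,16.4],0],[0,[0.1,-0.1,16.4],0],[0,[0.1,-0.1,16.4],0]]' 20
python3 rel.py .6172 -.159 .08 104.0
```

```text
clock: 24.05
tool_pos: [0.6177, -0.1589, 0.0815]
eef_rot: [0.614, 0.79, 0.001, 0.001]
contact_force: [-0.5, 0.2, 0.1]
opening: 0.999
t 24.05 p [ 0.6177 -0.1589  0.0815] phi 104.3 tilt 0.17 open 0.999 F [-0.5  0.2  0.1] | shift cm [ 0.   -0.05  0.15] turn 0.3 q [ 0.43  0.96 -0.46  1.64  0.61  0.69 -0.1 ]
```

```bash
python3 -m inch '[[0.3,[0,0,0.1],0],[0.5,[0,0,0.1],0],[0.65,[0,0,0.1],0],[0.75,[0,0,0.1],0],[0.8,[0,0,0.1],0],[0.9,[0,0,0.1],0],[1,[0,0,0.1],0],[1,[0,0,0.1],0],[1,[0,0,0.1],0],[1,[0,0,0.1],0],[1,[0,0,0.1],0],[1,[0,0,0.1],0]]' 35
python3 rel.py .6172 -.159 .08 104.0
python3 -m inch '[[1,[0,0,-0.5],0],[1,[0,0,-1.5],0],[1,[0,0,-3],0],[1,[0,0,-3],0],[1,[0,0,-3],0]]' 35
python3 - <<'E'
from models import *
for n in("wrist","side"):
    im=viewer.snapshot(n);cv2.imwrite(f"pics/{n}11.png",im[:,:,::-1])
E
```

```text
clock: 25.25
tool_pos: [0.6164, -0.1589, 0.0787]
eef_rot: [0.614, 0.79, 0.0, 0.0]
contact_force: [-0.3, 0.2, -1.5]
opening: 0.204
t 25.25 p [ 0.6164 -0.1589  0.0787] phi 104.31 tilt 0.01 open 0.204 F [-0.3  0.2 -1.5] | shift cm [-0.03  0.07 -0.13] turn 0.31 q [ 0.42  0.97 -0.46  1.64  0.61  0.69 -0.1 ]
clock: 25.75
tool_pos: [0.6168, -0.159, 0.1096]
eef_rot: [0.614, 0.79, 0.0, 0.001]
contact_force: [0.5, 0.2, -2.9]
opening: 0.203
```

View pics/wrist11.png

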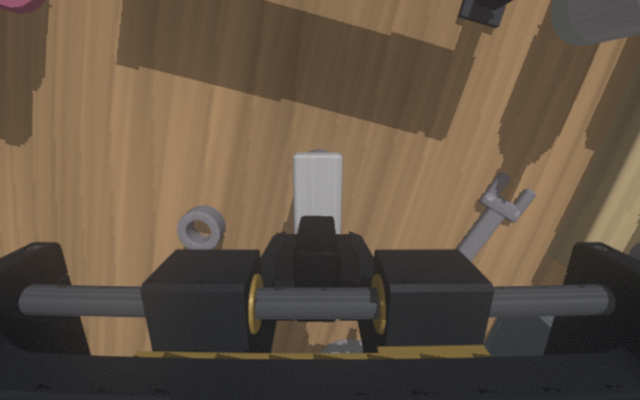

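View pics/side11.png

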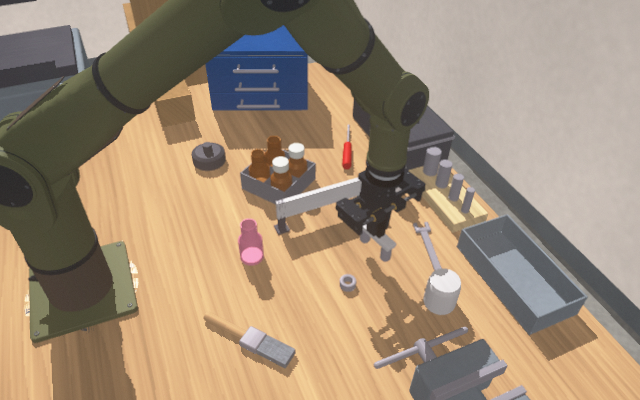

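```bash
python3 -m inch '[[1,[0,0,-3],0],[1,[0,0,-7],0],[1,[0,0,-11],0],[1,[0,0,-15],0],[1,[0,0,-18],0],[1,[0,0,-20],0],[1,[0,0,-20],0],[1,[0,0,-20],0],[1,[0,0,-20],0]]' 35
python3 rel.py .4856 .1946 .31 34.8
```

```text
clock: 26.75
tool_pos: [0.6152, -0.159, 0.3066]
eef_rot: [0.613, 0.79, -0.001, -0.002]
contact_force: [0.1, -0.3, -2.9]
opening: 0.202
t 26.75 p [ 0.6152 -0.159   0.3066] phi 104.32 tilt 0.22 open 0.202 F [ 0.1 -0.3 -2.9] | shift cm [37.47 -3.81 -0.29] turn 69.52 q [ 0.5   0.7  -0.6   1.45  0.42  1.13  0.07]
```

```bash
python3 -m inch '[[1,[2,0,0],4],[1,[4.5,-0.3,0],8],[1,[7,-0.6,0],12],[1,[9.5,-0.9,0],16],[1,[12,-1.2,0],20],[1,[14.5,-1.5,0],24],[1,[17,-1.8,0],28],[1,[19.5,-2.1,0],32],[1,[22,-2.4,0],36],[1,[24.5,-2.7,0],40],[1,[27,-2.9,0],45],[1,[29.5,-3.1,0],50],[1,[32,-3.3,0],55],[1,[34,-3.5,0],60],[1,[36,-3.7,0],65],[1,[37.5,-3.8,0],69.5],[1,[37.5,-3.8,0],69.5],[1,[37.5,-3.8,0],69.5],[1,[37.5,-3.8,0],69.5],[1,[37.5,-3.8,0],69.5]]' 35
python3 -m inch '[[1,[0,0,0],0],[1,[0,0,0],0],[1,[0,0,0],0]]' 35
python3 rel.py .4856 .1946 .225 34.8
cat > chk.py <<'E'
from models import *
import sys
tag=sys.argv[1]; s=r.get_state();p=s["tool_pos"]
from scipy.spatial.transform import Rotation as R
M=R.from_quat(s["eef_rot"]).as_matrix(); yaw=np.arctan2(M[1,0],M[0,0])-np.pi/2
for n in("wrist","side","scene"):
    c=viewer.camera_params(n);im=viewer.snapshot(n);ov=cv2.resize(im[:,:,::-1],None,fx=S,fy=S)
    for q,col in [(q,(0,255,0)) for q in place(JAR,[.4575,.175,0,.004])+place(JAR,[.5135,.214,0,.004])]+[(q,(0,0,255)) for q in place(GA,[p[0],p[1],yaw,p[2]-.079])]:
        u=proj(q,c); cv2.polylines(ov,[cv2.convexHull(((u+.5)*S).round().astype(np.int32))],True,col,1)
    o=ov[60*S:360*S,160*S:480*S] if n=="wrist" else ov[100*S:250*S,330*S-100*S:410*S]
    k=min(800/o.shape[1],600/o.shape[0]);cv2.imwrite(f"pics/{n}_{tag}.png",cv2.resize(o,None,fx=k,fy=k))
E
python3 chk.py a
```

```text
clock: 28.75
tool_pos: [0.4872, 0.1937, 0.3084]
eef_rot: [0.954, 0.298, -0.0, 0.0]
contact_force: [0.1, -0.0, -2.3]
opening: 0.203
clock: 29.05
tool_pos: [0.4869, 0.1948, 0.3087]
eef_rot: [0.954, 0.299, 0.0, 0.0]
contact_force: [0.2, -0.9, -2.8]
opening: 0.198
t 29.05 p [0.4869 0.1948 0.3087] phi 34.8 tilt 0.01 open 0.198 F [ 0.2 -0.9 -2.8] | shift cm [-0.12 -0.06  8.37] turn -0.0 q [-0.29  0.49 -0.28  1.79  0.17  0.88 -1.61]
```

View pics/wrist_a.png

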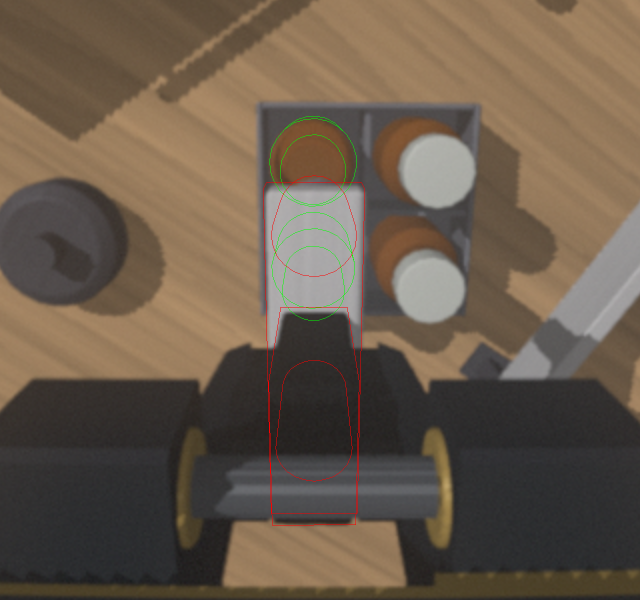

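View pics/side_a.png

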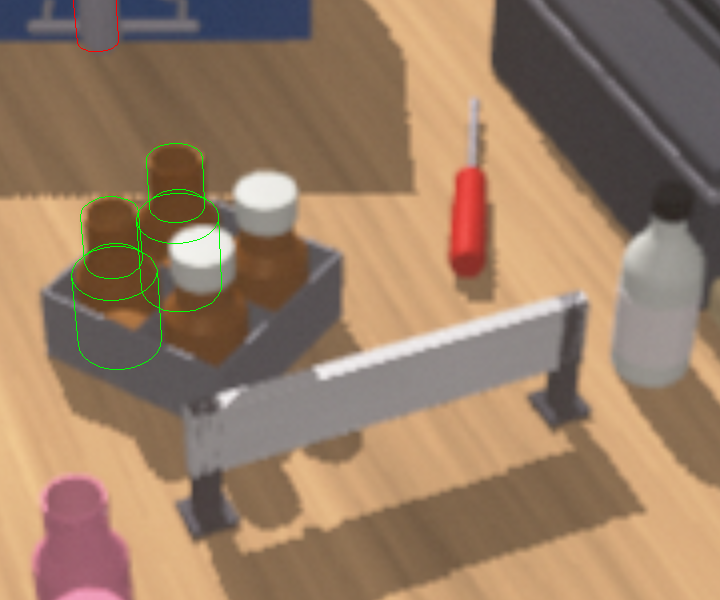

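View pics/scene_a.png

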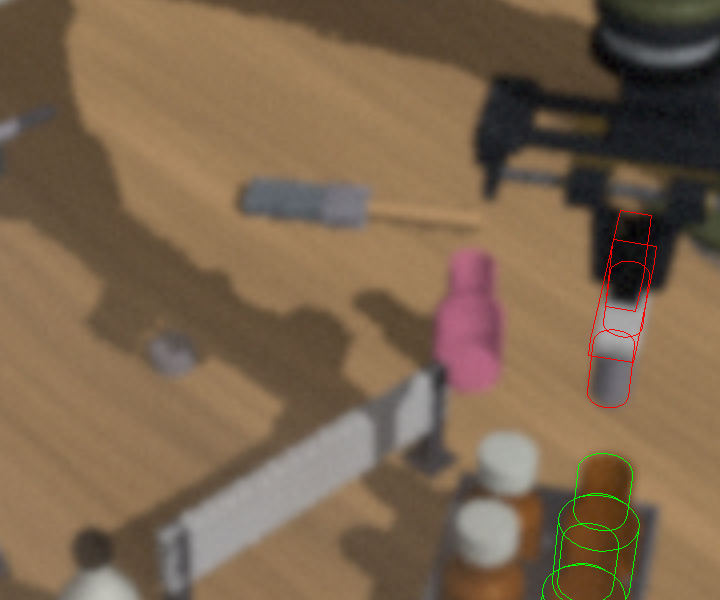

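```bash
python3 -m inch '[[1,[-0.1,-0.1,2],0],[1,[-0.1,-0.1,4],0],[1,[-0.1,-0.1,6],0],[1,[-0.1,-0.1,7.5],0],[1,[-0.1,-0.1,8.4],0],[1,[-0.1,-0.1,8.4],0],[1,[-0.1,-0.1,8.4],0],[1,[-0.1,-0.1,8.4],0],[1,[-0.1,-0.1,8.4],0]]' 35
python3 rel.py .4856 .1946 .203 34.8
python3 chk.py b
```

```text
clock: 30.1
tool_pos: [0.4859, 0.1955, 0.2254]
eef_rot: [0.954, 0.299, 0.001, -0.0]
contact_force: [0.1, -0.1, -2.8]
opening: 0.201
t 30.1 p [0.4859 0.1955 0.2254] phi 34.81 tilt 0.09 open 0.201 F [ 0.1 -0.1 -2.8] | shift cm [-0.08  0.06  2.24] turn 0.01 q [-0.31  0.6  -0.25  1.9   0.23  0.67 -1.67]
```

View pics/wrist_b.png

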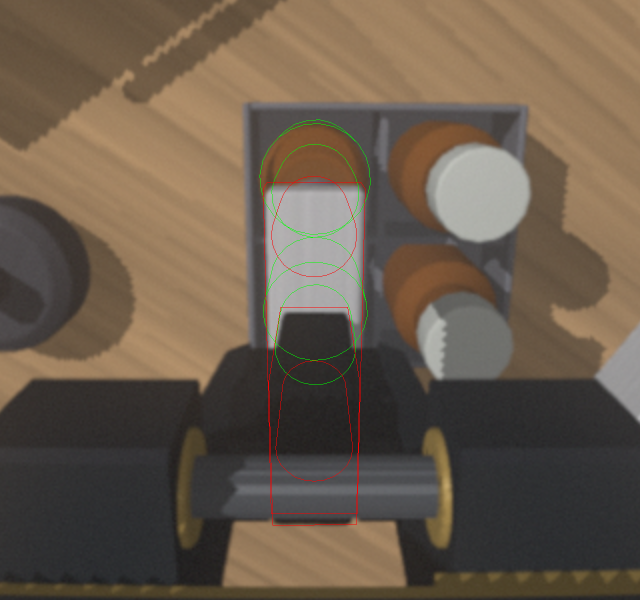

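View pics/side_b.png

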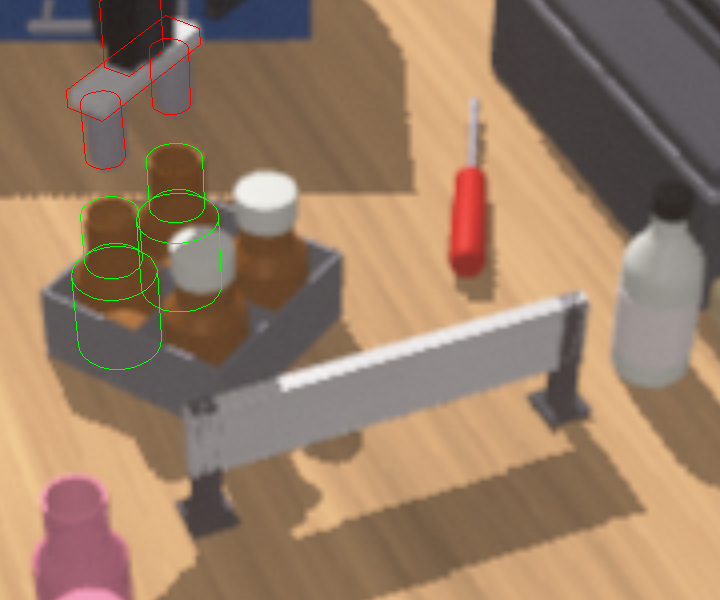

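View pics/scene_b.png

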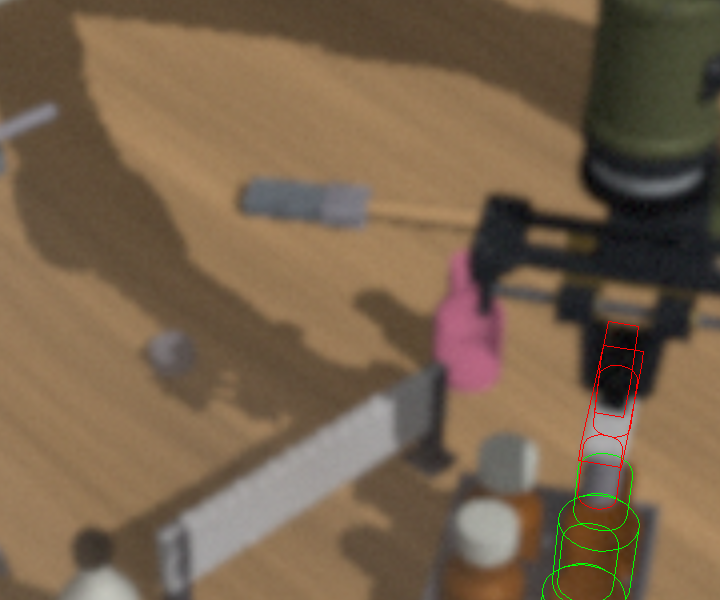

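```bash
python3 - <<'E'
from models import *
s=r.get_state();p=np.array(s["tool_pos"]);y=np.radians(34.81-90)
GL=[GA[0]]+GA[2:]
for n in("side",):
    c=viewer.camera_params(n);viewer.snapshot(n)
    m=[o for o in viewer.outline_of(n,"gauge")]; print([(o["p"],o["bbox"]) for o in m[:3]])
    v0=[p[0],p[1],y]
    mm=m[0]["pixels"].astype(np.float32)
    for zz in (.077,.079,.081):
        G=[g+[0,0,p[2]-zz] for g in GA]; x,f=fit(G,[(mm,c)],v0,[.006,.006,.1])
        d=x[:2]-p[:2]; a=np.radians(34.81); print(zz,x.round(4),round(f,3),"tool x off",(d@[np.cos(a),np.sin(a)]).round(4),"perp",(d@[-np.sin(a),np.cos(a)]).round(4))
    js=[o for o in viewer.outline_of(n,"jar_a")]; 
    for o in js[:4]: print(o["p"],o["bbox"])
E
```

```text
[(0.84, [249.7, 94.9, 28.5, 48.9])]
0.077 [ 0.4865  0.1909 -0.9296] 0.348 tool x off -0.0019 perp -0.0042
0.079 [ 0.4878  0.1949 -0.9506] 0.354 tool x off 0.0014 perp -0.0016
0.081 [ 0.4881  0.1962 -0.936 ] 0.345 tool x off 0.0024 perp -0.0007
0.87 [248.5, 151.6, 22.8, 29.8]
0.8 [267.2, 138.2, 18.4, 28.7]
0.77 [237.7, 222.6, 26.2, 43.1]
```

```bash
python3 -m inch '[[1,[0,0,0.5],0],[1,[0,0,1],0],[1,[0,0,1.5],0],[1,[0,0,1.9],0],[1,[0,0,2.2],0],[1,[0,0,2.2],0],[1,[0,0,2.2],0],[1,[0,0,2.2],0],[1,[0,0,2.2],0],[1,[0,0,2.2],0],[1,[0,0,2.2],0]]' 35
python3 rel.py .4856 .1946 .203 34.8
python3 chk.py c
```

```text
clock: 31.5
tool_pos: [0.4855, 0.1953, 0.2028]
eef_rot: [0.954, 0.299, 0.0, 0.0]
contact_force: [0.1, -0.3, -3.2]
opening: 0.201
t 31.5 p [0.4855 0.1953 0.2028] phi 34.81 tilt 0.01 open 0.201 F [ 0.1 -0.3 -3.2] | shift cm [-0.04  0.06 -0.02] turn 0.01 q [-0.32  0.63 -0.24  1.92  0.24  0.61 -1.68]
```

View pics/side_c.png

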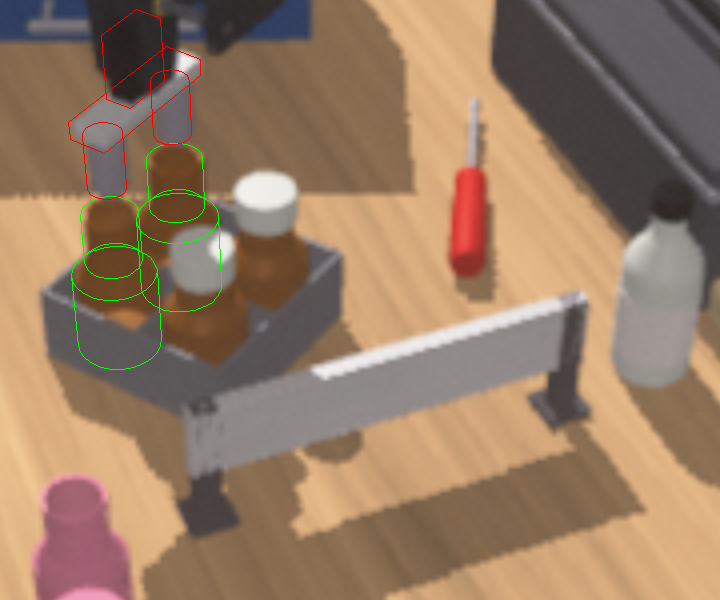

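View pics/scene_c.png

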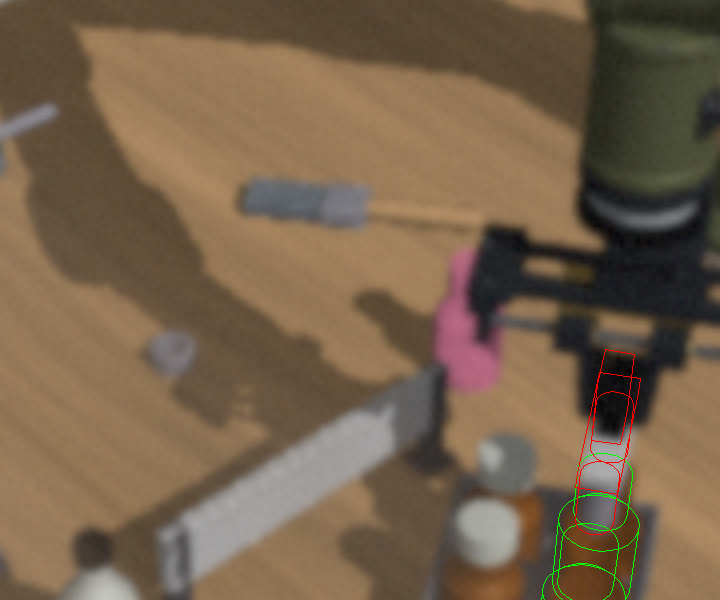

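```bash
python3 - <<'E'
from plant import r
s=r.get_state(); print(s["clock"],max(abs(v) for v in s["qd"]),s["opening"]); r.finish_job()
E
```

```text
31.65 0.0015366489662657036 0.1991240587652553
the job is handed in; nothing more can be done
```

The job is handed in at 31.65 s of the 72 s allowed; `finish_job` gave no verdict, so what follows rests on my own checks.

**Jars:** I picked up both amber jars by the neck and lowered them into the two empty cells. They stand at about (0.458, 0.175) and (0.514, 0.214), with the fingers fully clear. The pictures agree with the models to about 1–2 mm.
- The second jar clearly touched down, with a push of +4.6 N as it met the floor.
- The first jar's contact was fainter, because the force reading only fell to about the noise level. Its settled height was confirmed from the images instead.

**Gauge:** I lifted it by its grip block, carried it with the plug ends about 0.23 m up, and lowered it to the final pose.
- **Final pose:** the tool is at (0.4855, 0.1953, 0.2028), tilt 0.01°, joint speeds about 0.0015 rad/s, opening steady at 0.20, and the force reading is close to the gauge's weight.
- **Height and centring:** the plug ends are about 15 mm above the rims, and by my estimate centred within about 3 mm.

**Where checks disagreed:**
- The wrist picture put the bar about 2.5 mm off along its length, and the silhouette fit in the side picture gave anything from –2 to +2.4 mm. Both are well inside the 8 mm allowed, so I corrected only slightly.
- The opening on the 36 mm jar necks read about 40 mm, but the grip held.

I saw no bystander or capped jar move in the pictures.

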